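# Put the mate set in order on the balcony table

### The arm

A 6-joint arm with a two-finger parallel gripper is mounted at the origin on the work surface. World frame = base frame: x ahead of the robot, y to its left, z up, the work surface at z = 0. Lengths are in m, angles in rad, forces in N, time in s.
With the tool pointing down it reaches from about 0.25 to 0.775 m from the base axis. Payload 4 kg.
Tool frame: the origin (TCP) lies midway between the tips of the shut fingers; the grasp point (between the pads) lies 19 mm behind it; z points along the fingers, x is the direction in which the jaws open and shut, and the axes are right-handed (so a half turn about z gives the same grasp; the last joint's range is limited). The gripper opens to 94 mm and grips with 3 to 60 N. Pads are 16 mm wide; open, the fingers measure 119 mm over their backs; the gripper's body (75 mm by 177 mm) begins 78 mm behind the grasp point.
Start: joints at [1.153, 0.087, 1.371, -0, 1.684, -0.103], TCP at [0.17, 0.523, 0.206] pointing down, gripper open.
Joint ranges: [-3.1, 3.1], [-0.76, 2.03], [0.27, 2.55], [-1.08, 4.22], [0.17, 2.65], [-2.57, 2.57]. Speed limits (rad/s): [2.79, 2.79, 3.14, 3.14, 3.14, 3.14].

### API

Orientations are given as [roll, pitch, yaw] about the fixed x, y, z axes, in that order (R = Rz(yaw) Ry(pitch) Rx(roll)).
In Python, from bench import robot gives the robot as it stands.
- The arm moves only by the shell command python3 -m handwheel 'ROWS'. ROWS is a JSON object of lists of equal length, an entry for each row: "delta_pos": the shift along the tool's x, y, z in mm, a list of three; "rotation": the turn, a rotation vector about the tool's x, y, z in rad, a list of three; "claw": the closure, from -1 (fully open) to 1 (shut). In form: {"delta_pos": [[tx, ty, tz], ...], "rotation": [[wx, wy, wz], ...], "claw": [claw, ...]}. A call has exactly 8 rows; each row shifts and turns the commanded pose from where the row before left it, along the tool's axes as they then stand; what a row does not reach is not made up. A row lasts 1/8 s, in which the tool goes at most 62.5 mm and 10.7 degrees, less where a joint would pass 70% of its speed; a pose out of reach is approached as far as the arm can. A call with a gripper value outside its range is refused whole. The fingers move at their own pace and stop on an object; the grip force is fixed at half the most. Time passes only in rows, so rows that do not move let the fingers close, or fill a call up. It gives the time, the measured TCP pose, the force and the opening at its end, in the units of the state.
- robot.get_obs(): the state, without advancing time (a new reading comes with each control period).
- robot.snapshot(name): name is "side" or "top"; returns a dict with "color" (420x560x3 uint8, red, green, blue), "intrinsics" (3x3 intrinsics, pixels), "k1" (the pictures are not rectified: a ray, as slopes to the right and down, at radius r is drawn at 1 + k1 r^2 times it, then the intrinsics apply), "eye" and "rotation" of the camera in the world. Camera axes: x right, y down, z forward; pixel columns grow to the right and rows downward; lengths in m; the calibration is good to about 2 mm. A picture is of the moment at which its call begins. There is no depth.
- robot.close_job(): hands the job in, once; it reports no verdict.
The state is a dict: "time": time; "joint_positions": joint angles; "qvel": joint speeds; "joint_torque": joint torques, N m; "tool_pos": TCP position; "ee_rot": TCP orientation; "wrist_force": force on the tool from outside, world axes, zero at the start; "wrist_torque": the same for the moment, N m; "width": finger opening in m.
Only numpy, scipy, OpenCV 4.12 (cv2) and the standard library are available. Lean on these libraries where they do the work, as an engineer would, in place of code of your own. Each camera call takes 0.05 s, during which the arm holds its last target.

### The job

Tidy up the mate set: stand the grey ceramic mate upright in the middle of the round coaster and the lidded steel cup upright in the middle of the square one, lay the bombilla flat and lengthwise in the long tray, and stand one sweetener dispenser upright in each bay of the two-bay tray. Set the ceramic mate down gently, do not tip over the mate, the cup or the sugar pot, and leave the sugar pot where it stands. Let go of everything at the end.

Things in the scene. Friction and masses are not known exactly. Their poses are not given: they have to be found in the camera images.
- mate: Matte grey ceramic mate: open-mouthed round cup, 66 mm high, outside diameter 50 mm at the foot, 63 mm at 30 mm up, 60 mm at 50 mm up, 58 mm at the rim; wall 5 mm, about 0.2 kg, loose. Origin: centre of its underside; z up. Round, so any yaw is alike.
- lid_cup: Small stainless cup with a flat hinged lid clipped shut (one rigid piece here), 66 mm high: body diameter 60 mm, lid 62 mm across and from 56 to 64 mm up. A dark hinge barrel juts out 38 mm from the axis at +x and a dark spring clip 35 mm at -x, both in the upper half; the ±y sides are clear to grip. About 0.16 kg, loose. Origin: centre of its underside; z up.
- dispenser_1: Stainless push dispenser for sweetener tablets, standing: box 36 mm (x) by 22 mm (y) by 46 mm high with a round push button of 14 mm diameter on top, 54 mm high in all. About 60 g, loose. Origin: centre of its underside; z up.
- dispenser_2: The other dispenser, identical to dispenser_1; either may go in either bay.
- bombilla: Steel drinking straw with a spoon end, lying flat: 160 mm long and 9 mm thick; round stem of 9 mm diameter along x, flat oval spoon end (36 by 22 mm) at +x, brass mouthpiece 12 mm wide at -x. About 45 g, loose. Origin: under the stem at mid-length, where it rests; z up. Grip the stem there, across y; it balances within about 10 mm of this point.
- sugar_pot: Small white ceramic sugar pot with domed lid and knob, 50 mm diameter, 58 mm high, loose; stays where it is. Origin: centre of its underside.
- round_coaster: Round beech coaster, 100 mm diameter, 8 mm thick, fixed to the table; the place of the mate. Origin: centre of its underside (top 8 mm above).
- square_coaster: Square cork coaster, 100 by 100 mm, 8 mm thick, fixed; the place of the lidded cup. Origin: centre of its underside (top 8 mm above).
- bay_tray: Low beech tray with two bays, 84 mm (x) by 156 mm (y) outside, 16 mm high, walls and floor 5 mm thick, fixed; one 5 mm divider across the middle makes two bays side by side along y, centres at y = +38 and -38 mm, each about 74 mm (x) by 70 mm (y) inside. Origin: centre of its underside (bay floors 5 mm above).
- long_tray: Long low beech tray without divider, 84 mm (x) by 212 mm (y) outside, 16 mm high, walls and floor 5 mm thick, inside 74 by 202 mm, fixed; the place of the bombilla, which lies along its y. Origin: centre of its underside (floor 5 mm above).
Things that resemble listed ones, but are neither listed nor needed, are in the scene too. What is shaped like the dispenser_1 but orange is not meant. Several things have the shape of the mate; the one meant has the colours described above.

How it is judged:
By the outcome, as a careful person would: the job done as asked, in the order asked, and still so for the second after the job is handed in, with the robot touching nothing.
It also fails if it takes over 109 s, if anything falls off the work surface, if the arm or the gripper's body presses on something with over 40 N, if the wrist force passes 120 N, or if a joint passes its speed limit or range.

## Working session

There is one attempt and no reset: what is moved stays moved. The work goes in short steps, Python scripts to look and compute and a shell command to move; the robot and the scene stay as the last step left them, time stands still between calls to the robot, and variables do not carry over. Pictures are saved under pics/ and viewed, and the job is handed in when it is done.

```bash
ls; mkdir -p pics
python3 - <<'E'
from bench import robot
import cv2
for n in("side","top"):
    s=robot.snapshot(n); cv2.imwrite(f"pics/{n}0.png",s["color"][:,:,::-1]); print(n,s["intrinsics"],s["k1"],s["eye"],s["rotation"])
print(robot.get_obs())
E
```

```text
pics
side [[407.20442941   0.         283.35898512]
 [  0.         407.20442941 210.91351299]
 [  0.           0.           1.        ]] 0.007558441704724943 [ 0.23393595 -0.61524349  0.50057622] [-2.16017438 -0.00497399 -0.41146123]
top [[418.94006923   0.         278.80559905]
 [  0.         418.94006923 206.96013938]
 [  0.           0.           1.        ]] -0.05655319571657557 [3.92095206e-01 1.41487520e-04 1.13966862e+00] [-3.03704292  0.00936716 -1.56711607]
{'time': 0.1, 'joint_positions': array([ 1.15289084e+00,  8.78905051e-02,  1.37205396e+00, -1.35678500e-05,
        1.68356709e+00, -1.03089666e-01]), 'qvel': array([ 1.84742955e-03,  1.03348806e-04, -2.68295019e-03, -5.04239640e-04,
       -5.00638875e-05, -3.25082355e-04]), 'joint_torque': array([ 2.24330484e-03, -3.41251981e+01, -3.03301692e+01,  7.19768903e-02,
        3.04124295e-02, -7.83742257e-05]), 'tool_pos': array([0.17011594, 0.52253967, 0.20444099]), 'ee_rot': array([-3.14140860e+00,  1.91010726e-03,  1.25597916e+00]), 'wrist_force': array([-0.06738665, -0.35774177,  0.25373481]), 'wrist_torque': array([-0.00908525, -0.02396011, -0.05126739]), 'width': 0.09427370454389945}
```

View pics/top0.png

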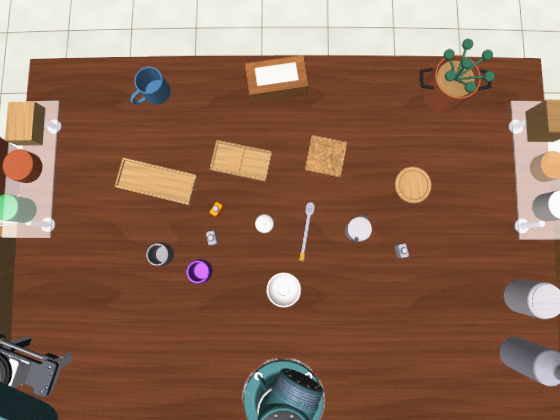

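View pics/side0.png

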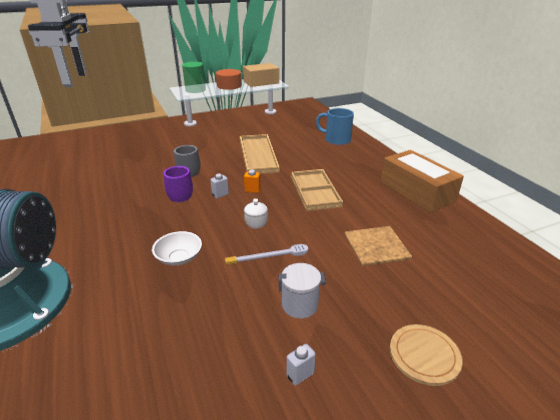

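```bash
cat > h.py <<'E'
import numpy as np, cv2
from scipy.spatial.transform import Rotation as Ro
def cam(s):
    return s["intrinsics"],np.array([s["k1"],0,0,0,0]),np.array(s["eye"]),Ro.from_euler('xyz',s["rotation"]).as_matrix()
def proj(s,P):
    K,d,e,R=cam(s); P=np.atleast_2d(np.array(P,float))
    rv=cv2.Rodrigues(R.T)[0]; return cv2.projectPoints(P,rv,-R.T@e,K,d)[0].reshape(-1,2)
def unproj(s,uv,z):
    K,d,e,R=cam(s); n=cv2.undistortPoints(np.array(uv,float).reshape(-1,1,2),K,d).reshape(-1,2)
    r=np.c_[n,np.ones(len(n))]@R.T; z=np.broadcast_to(z,len(n)); t=(z-e[2])/r[:,2]
    return e+r*t[:,None]
E
python3 - <<'E'
from h import *
from bench import robot
s=robot.snapshot("top");c=s["color"][:,:,::-1]
import pickle; t=robot.snapshot("side"); pickle.dump((s,t),open("s0.pkl","wb"))
def crop(n,im,x0,y0,w,h,f):
    cv2.imwrite(f"pics/{n}.png",cv2.resize(im[y0:y0+h,x0:x0+w],None,fx=f,fy=f,interpolation=cv2.INTER_CUBIC))
crop("a1",c,110,130,130,160,3.5) if 0 else crop("a1",c,110,135,160,150,4) if 0 else crop("a1",c,110,140,160,150,4)
crop("a2",c,270,125,170,150,4)
d=t["color"][:,:,::-1]
crop("b1",d,150,130,200,150,4);crop("b2",d,220,230,250,180,3)
E
```

```text
(no output)
```

View pics/a1.png

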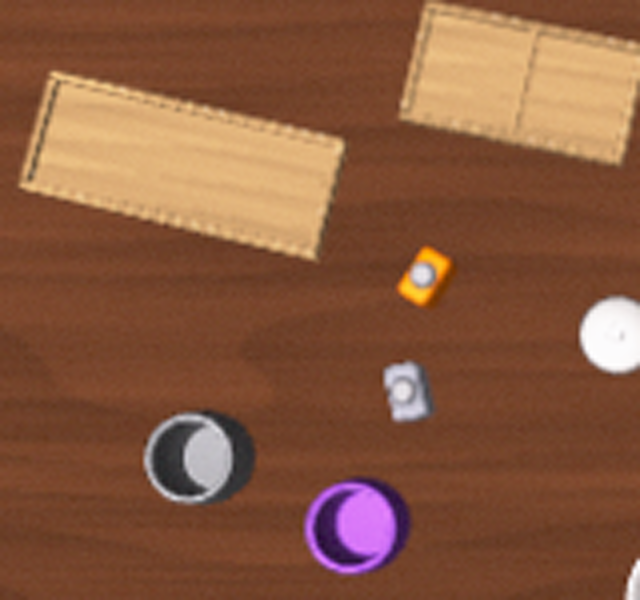

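View pics/a2.png

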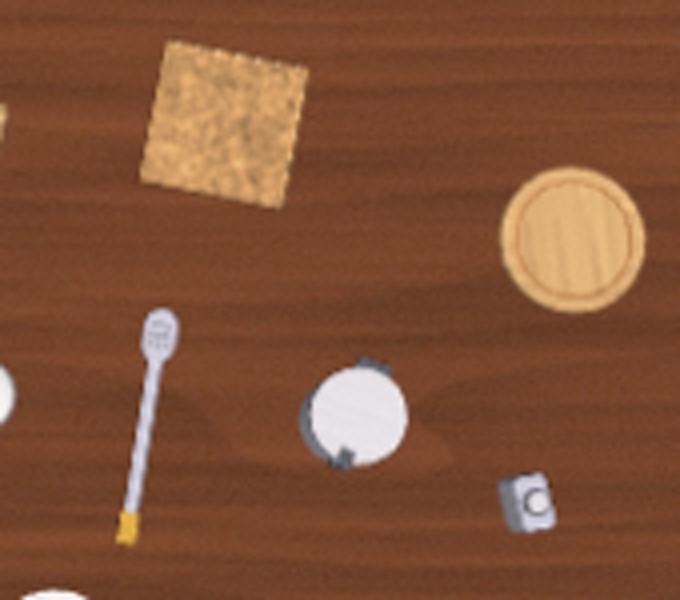

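View pics/b1.png

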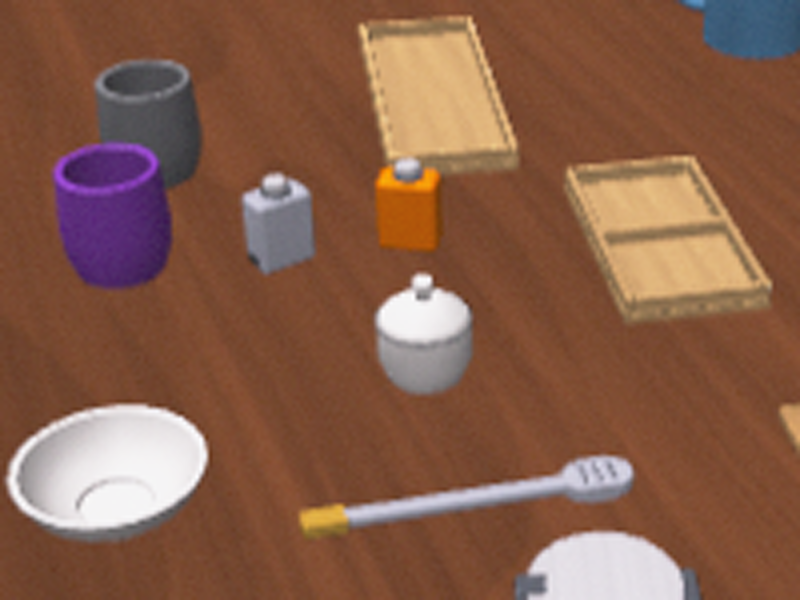

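View pics/b2.png

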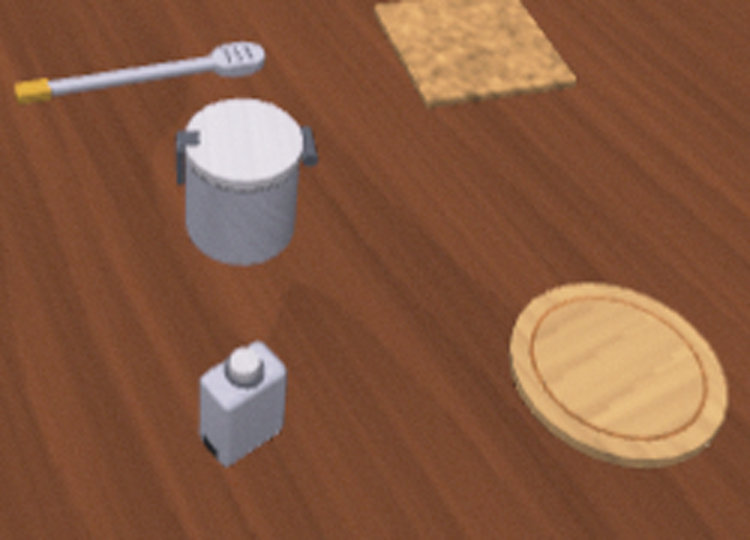

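```bash
cat > m.py <<'E'
from h import *
import pickle
s,t=pickle.load(open("s0.pkl","rb"))
def A(p,z,o): p=(np.array(p,float).reshape(-1,2)+.5)/4-.5+np.array(o); return unproj(s,p,z)
a1=(110,140);a2=(270,125)
np.set_printoptions(precision=4,suppress=True)
mate=A((193,458),.066,a1)[0]; cup=A((358,416),.064,a2)[0]
h=A([(375,364),(344,462)],.055,a2); cy=np.arctan2(*(h[0]-h[1])[1::-1])
b=A([(162,309),(126,545)],.006,a2); by=np.arctan2(*(b[0]-b[1])[1::-1]); bo=b.mean(0)
d2=A([(516,482),(544,473),(556,526),(528,533)],.046,a2); d2b=A((538,502),.054,a2)[0]
d1=A([(384,370),(414,362),(427,412),(396,421)],.046,a1); d1b=A((402,391),.054,a1)[0]
sq=A([(168,41),(308,69),(281,208),(141,181)],.008,a2)
rc=A((572,240),.008,a2)[0]
lt=A([(52,73),(345,142),(316,260),(20,187)],.016,a1)
dv=A([(537,32),(516,133)],.016,a1); bt=A([(427,1),(401,119),(621,164)],.016,a1)
sp=A((618,335),.05,a1)[0]
def L(q): return np.linalg.norm(np.roll(q,-1,0)-q,axis=1)
ang=lambda v:np.arctan2(v[1],v[0])
if __name__=="__main__":
    print("mate",mate,"cup",cup,cy,"hingespan",np.linalg.norm(h[0]-h[1]))
    print("bomb",bo,by,np.linalg.norm(b[0]-b[1]))
    for d,q in((d1,d1b),(d2,d2b)): print("disp",d.mean(0),q,L(d),ang(d[1]-d[2]))
    print("sq",sq.mean(0),L(sq),ang(sq[0]-sq[3]));print("rc",rc,"sugar",sp)
    print("lt",lt.mean(0),L(lt),ang(lt[0]-lt[3]),ang(lt[0]-lt[1]))
    print("bt",dv.mean(0),(bt[0]+bt[2])/2,L(bt),ang(dv[0]-dv[1]),ang(bt[1]-bt[2]))
    def circ(c,r,z): a=np.linspace(0,2*np.pi,40); return np.c_[c[0]+r*np.cos(a),c[1]+r*np.sin(a),a*0+z]
    def rect(c,w,l,z,y):
        p=np.array([(1,1),(1,-1),(-1,-1),(-1,1),(1,1)])*[w/2,l/2]; R=np.array([[np.cos(y),-np.sin(y)],[np.sin(y),np.cos(y)]])
        return np.c_[p@R.T+c[:2],np.full(5,z)]
    y1=ang(d1[1]-d1[2]);y2=ang(d2[1]-d2[2]);by_=by
    C=[circ(mate,.029,.066),circ(mate,.025,0),circ(cup,.031,.064),circ(cup,.03,0),rect(cup,.076,.004,.055,cy),rect(bo,.16,.009,.006,by),
     rect(d1.mean(0),.036,.022,.046,y1),rect(d1.mean(0),.036,.022,0,y1),rect(d2.mean(0),.036,.022,.046,y2),rect(d2.mean(0),.036,.022,0,y2),
     rect(sq.mean(0),.1,.1,.008,ang(sq[0]-sq[3])),circ(rc,.05,.008),rect(lt.mean(0),.084,.212,.016,ang(lt[0]-lt[3])),rect(dv.mean(0),.084,.156,.016,ang(bt[0]-bt[1])),circ(sp,.025,.03)]
    for n,v in(("top",s),("side",t)):
        im=cv2.resize(v["color"][:,:,::-1],None,fx=3,fy=3,interpolation=cv2.INTER_CUBIC)
        for c in C: cv2.polylines(im,[np.round((proj(v,c)+.5)*3*8-4).astype(int)],False,(0,255,0),1,cv2.LINE_AA,3)
        if n=="top": cv2.imwrite("pics/o1.png",im[380:880,320:1120]);cv2.imwrite("pics/o2.png",im[380:880,800:1330])
        else: cv2.imwrite("pics/o3.png",im[380:900,400:1200]);cv2.imwrite("pics/o4.png",im[640:1200,640:1420])
E
python3 m.py
```

```text
mate [0.3821 0.3207 0.066 ] cup [ 0.4495 -0.1959  0.064 ] -0.32058142487513297 hingespan 0.06697296356697577
bomb [ 0.4454 -0.0617  0.006 ] -0.1538481169644473 0.1615294452117863
disp [0.4263 0.1879 0.046 ] [0.4262 0.1887 0.054 ] [0.0203 0.0338 0.0211 0.0343] 0.2732161936346248
disp [ 0.3937 -0.3147  0.046 ] [ 0.3946 -0.3137  0.054 ] [0.0194 0.0351 0.019  0.0338] 0.20158401180513794
sq [ 0.653  -0.1176  0.008 ] [0.0987 0.0995 0.0975 0.1004] -0.1910310431512496
rc [ 0.5733 -0.3552  0.008 ] sugar [0.4633 0.0489 0.05  ]
lt [0.5808 0.3498 0.016 ] [0.2112 0.083  0.2125 0.0818] -0.23052377906506813 1.3391033446159162
bt [0.6383 0.1143 0.016 ] [0.6386 0.1165 0.016 ] [0.0841 0.1538 0.176 ] -0.18801458555312764 1.3683172007979092
```

View pics/o1.png

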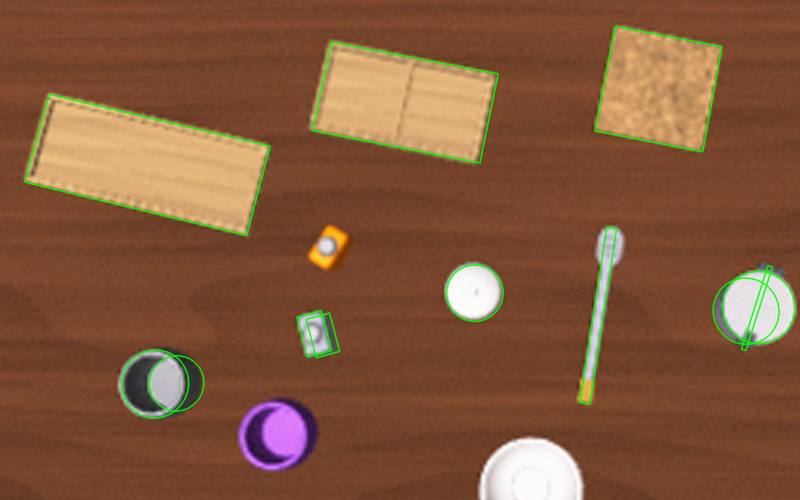

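View pics/o2.png

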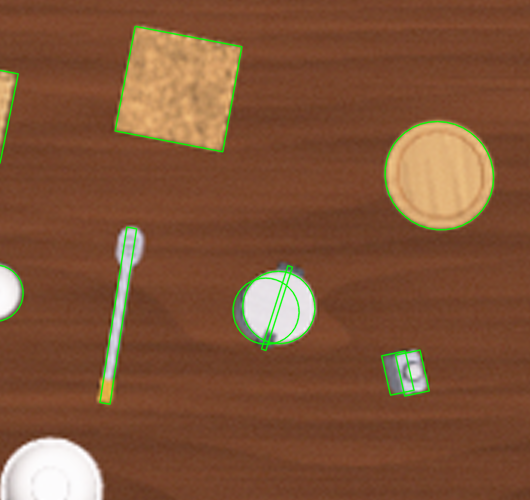

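View pics/o3.png

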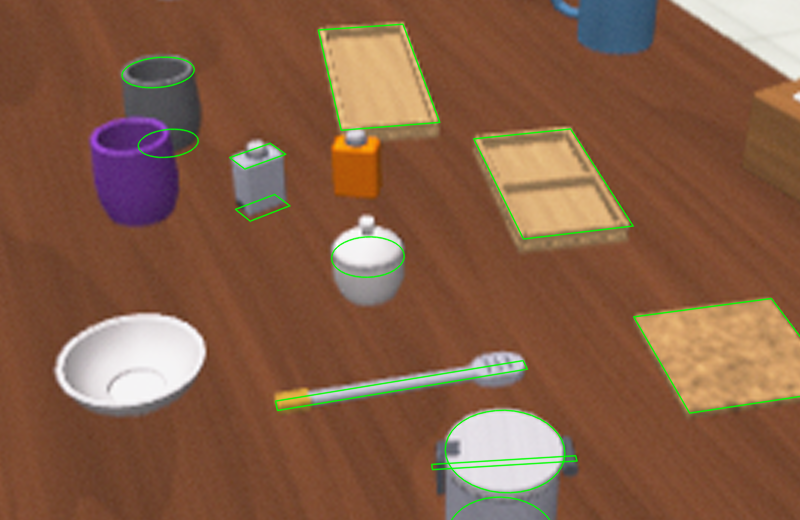

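View pics/o4.png

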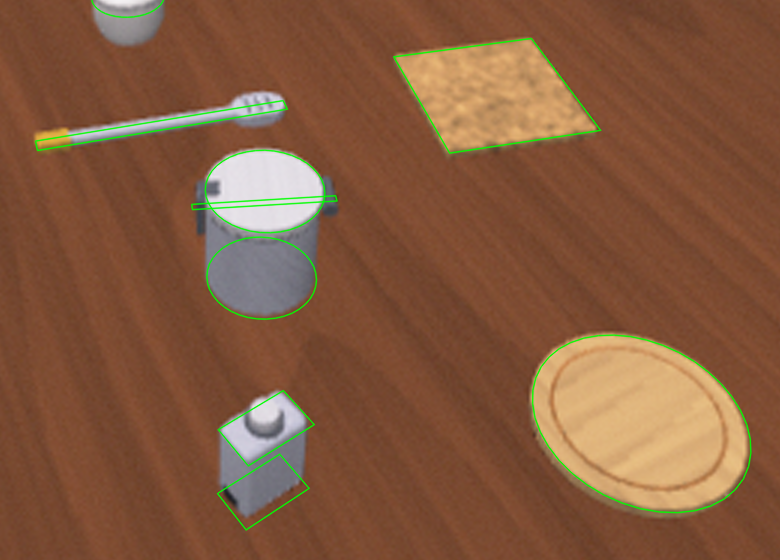

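```bash
cat > go.py <<'E'
import sys,numpy as np
from bench import robot
from scipy.spatial.transform import Rotation as Ro
# go.py x y z yaw : tool-frame deltas from measured pose
o=robot.get_obs();p=np.array(o["tool_pos"]);R=Ro.from_euler('xyz',o["ee_rot"]).as_matrix();yaw=np.arctan2(R[1,0],R[0,0])
np.set_printoptions(precision=4,suppress=True)
print("t",o["time"],"pos",p,"yaw",round(yaw,4),"tilt",np.round(R[:2,2],4),"F",np.round(o["wrist_force"],1),"w",round(o["width"],4),"j6",o["joint_positions"][5])
a=list(map(float,sys.argv[1:]))
while a:
    x,y,z,w=a[:4];a=a[4:]
    d=np.array([x,y,z])-p; c,s=np.cos(yaw),np.sin(yaw)
    print("delta mm x,y,z: %.1f %.1f %.1f  wz %.3f"%(1e3*(c*d[0]+s*d[1]),1e3*(s*d[0]-c*d[1]),-1e3*d[2],yaw-w))
    p=np.array([x,y,z]);yaw=w
E
python3 go.py .382 .3205 .12 .4
python3 - <<'E'
from m import *
print(A((356,526),.066,a1))
def crop(n,im,x0,y0,w,h,f): cv2.imwrite(f"pics/{n}.png",cv2.resize(im[y0:y0+h,x0:x0+w],None,fx=f,fy=f,interpolation=cv2.INTER_CUBIC))
x=cv2.resize(s["color"][235:270,380:425,::-1],None,fx=10,fy=10,interpolation=cv2.INTER_CUBIC)
y=cv2.resize(t["color"][340:390,275:325,::-1],None,fx=7,fy=7,interpolation=cv2.INTER_CUBIC)
x2=cv2.resize(s["color"][220:255,190:235,::-1],None,fx=7.7,fy=10,interpolation=cv2.INTER_CUBIC)
cv2.imwrite("pics/z.png",np.hstack([x,y]))
E
```

```text
t 0.2 pos [0.1702 0.5227 0.2048] yaw 1.256 tilt [-0.0005 -0.0012] F [-0.  -0.7 -0.8] w 0.0939 j6 -0.10309931595240013
delta mm x,y,z: -126.7 264.0 84.8  wz 0.856
[[0.3397 0.2144 0.066 ]]
```

View pics/z.png

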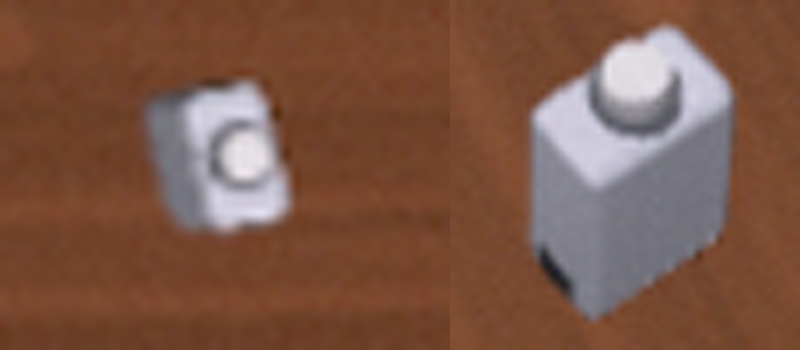

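```bash
python3 - <<'E'
from m import *
q=np.array([(530,115),(598,190),(735,95),(665,25)],float)-[450,0]
p=(q+.5)/7-.5+[275,340]; P=unproj(t,p,.046); print(P.mean(0),L(P),ang(P[2]-P[1]),ang(P[3]-P[0]))
q=np.array([(598,320),(722,238),(532,250)],float)-[450,0];p=(q+.5)/7-.5+[275,340]; P=unproj(t,p,0.); print(P,np.mean(P[1:],0),L(P))
q=np.array([(183,230),(145,100)],float);p=(q+.5)/10-.5+[380,235]; print(unproj(s,p,0))
E
python3 -m handwheel '{"delta_pos":[[-20,40,0],[-25,55,10],[-25,55,15],[-25,55,15],[-20,45,15],[-12,14,15],[0,0,15],[0,0,0]],"rotation":[[0,0,0],[0,0,0],[0,0,0],[0,0,0],[0,0,0],[0,0,0],[0,0,0.18],[0,0,0.18]],"claw":[-1,-1,-1,-1,-1,-1,-1,-1]}'
```

```text
[ 0.393  -0.3133  0.046 ] [0.0202 0.0334 0.0202 0.0332] 0.2511460786911855 0.2521051140622472
[[ 0.3819 -0.324   0.    ]
 [ 0.4119 -0.3176  0.    ]
 [ 0.3764 -0.3052  0.    ]] [ 0.3941 -0.3114  0.    ] [0.0307 0.0377 0.0196]
[[ 0.3747 -0.3117  0.    ]
 [ 0.4098 -0.3021  0.    ]]
time: 1.2
tool_pos: [0.3805, 0.32, 0.1184]
ee_rot: [-3.14, 0.003, 0.89]
wrist_force: [-0.6, -0.4, 1.2]
width: 0.094
```

```bash
python3 go.py .382 .3205 .015 .4
python3 -m handwheel '{"delta_pos":[[2,1,0],[0,0,20],[0,0,20],[0,0,15],[0,0,0],[0,0,0],[0,0,0],[0,0,0]],"rotation":[[0,0,0.16],[0,0,0.16],[0,0,0.17],[0,0,0],[0,0,0],[0,0,0],[0,0,0],[0,0,0]],"claw":[-1,-1,-1,-1,-1,-1,-1,-1]}'
python3 go.py .382 .3205 .015 .4
python3 - <<'E'
from bench import robot
import cv2
a=robot.snapshot("top")["color"][200:300,100:260,::-1]
b=robot.snapshot("side")["color"][60:220,110:270,::-1]
cv2.imwrite("pics/g1t.png",cv2.resize(a,None,fx=5,fy=5,interpolation=2)); cv2.imwrite("pics/g1s.png",cv2.resize(b,None,fx=3.7,fy=3.7,interpolation=2))
E
```

```text
t 1.2 pos [0.3805 0.32   0.1184] yaw 0.8901 tilt [-0.0037 -0.0015] F [-0.6 -0.4  1.2] w 0.094 j6 -0.3055109480384544
delta mm x,y,z: 1.4 0.9 103.4  wz 0.490
time: 2.2
tool_pos: [0.3844, 0.3217, 0.0662]
ee_rot: [-3.141, -0.001, 0.406]
wrist_force: [-0.4, 0.6, 0.9]
width: 0.0941
t 2.2 pos [0.3844 0.3217 0.0662] yaw 0.4063 tilt [0.0012 0.0009] F [-0.4  0.6  0.9] w 0.0941 j6 0.17723483290587486
delta mm x,y,z: -2.7 0.2 51.2  wz 0.006
```

View pics/g1s.png

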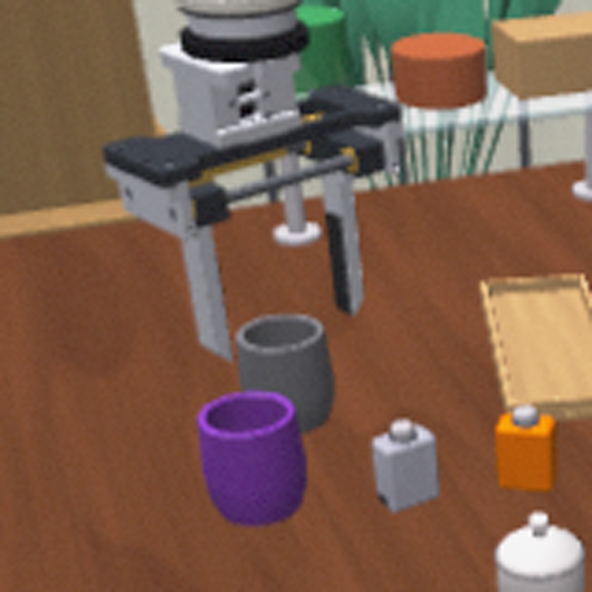

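View pics/g1t.png

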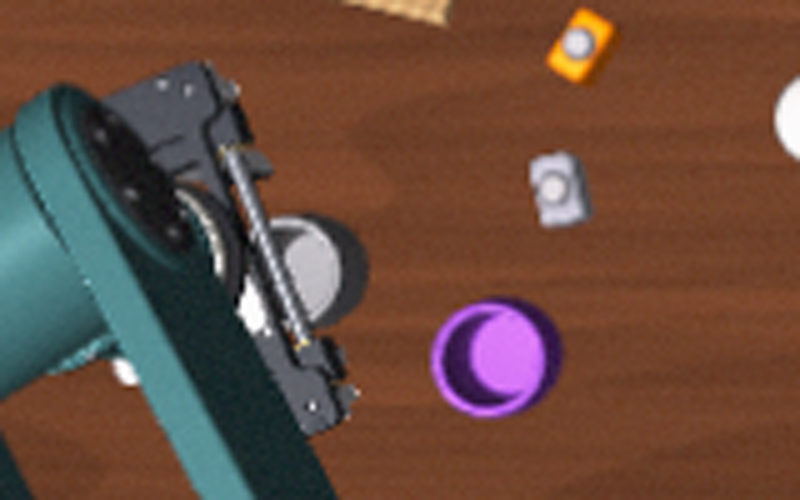

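```bash
python3 -m handwheel '{"delta_pos":[[-2,0,15],[0,0,20],[0,0,16],[0,0,0],[0,0,0],[0,0,0],[0,0,0],[0,0,0]],"rotation":[[0,0,0],[0,0,0],[0,0,0],[0,0,0],[0,0,0],[0,0,0],[0,0,0],[0,0,0]],"claw":[-1,-1,-1,-1,1,1,1,1]}'
python3 go.py .382 .3205 .015 .4
```

```text
time: 3.3
tool_pos: [0.3826, 0.3209, 0.015]
ee_rot: [-3.141, -0.001, 0.406]
wrist_force: [0.8, 0.5, 1.3]
width: 0.0607
t 3.3 pos [0.3826 0.3209 0.015 ] yaw 0.406 tilt [0.0011 0.0007] F [0.8 0.5 1.3] w 0.0607 j6 0.1782766381104536
delta mm x,y,z: -0.7 0.1 0.0  wz 0.006
```

```bash
python3 -m handwheel '{"delta_pos":[[0,0,0],[0,0,0],[0,0,-5],[0,0,-15],[0,0,-25],[0,0,-30],[0,0,-25],[0,0,-10]],"rotation":[[0,0,0],[0,0,0],[0,0,0],[0,0,0],[0,0,0],[0,0,0],[0,0,0],[0,0,0]],"claw":[1,1,1,1,1,1,1,1]}'
python3 go.py .5733 -.3552 .12 .4  .5733 -.3552 .023 .4
```

```text
time: 4.3
tool_pos: [0.383, 0.3212, 0.127]
ee_rot: [-3.141, -0.004, 0.406]
wrist_force: [0.6, -0.9, -1.4]
width: 0.0608
t 4.3 pos [0.383  0.3212 0.127 ] yaw 0.406 tilt [0.0031 0.0021] F [ 0.6 -0.9 -1.4] w 0.0608 j6 0.17832313461156193
delta mm x,y,z: -92.3 696.6 7.0  wz 0.006
delta mm x,y,z: 0.0 0.0 97.0  wz 0.000
```

```bash
python3 -m handwheel '{"delta_pos":[[-2,15,0],[-4,30,0],[-6,45,0],[-6,50,0],[-6,50,0],[-6,50,0],[-6,50,0],[-6,50,0]],"rotation":[[0,0,0],[0,0,0],[0,0,0],[0,0,0],[0,0,0],[0,0,0],[0,0,0],[0,0,0]],"claw":[1,1,1,1,1,1,1,1]}'
python3 -m handwheel '{"delta_pos":[[-7,50,0],[-7,50,0],[-7,50,0],[-7,50,0],[-7,50,0],[-6,40,0],[-5,30,0],[-4,20,0]],"rotation":[[0,0,0],[0,0,0],[0,0,0],[0,0,0],[0,0,0],[0,0,0],[0,0,0],[0,0,0]],"claw":[1,1,1,1,1,1,1,1]}'
python3 go.py  .5733 -.3552 .023 .4
```

```text
time: 5.3
tool_pos: [0.4768, -0.0107, 0.1228]
ee_rot: [-3.14, 0.003, 0.405]
wrist_force: [0.6, 0.1, -1.6]
width: 0.0606
time: 6.3
tool_pos: [0.5644, -0.3423, 0.1218]
ee_rot: [-3.138, 0.003, 0.404]
wrist_force: [0.1, 0.6, -2.3]
width: 0.0606
t 6.3 pos [ 0.5644 -0.3423  0.1218] yaw 0.4041 tilt [-0.0039  0.0021] F [ 0.1  0.6 -2.3] w 0.0606 j6 -1.034828690771718
delta mm x,y,z: 3.1 15.3 98.8  wz 0.004
```

```bash
python3 -m handwheel '{"delta_pos":[[0,12,0],[0,4,5],[0,0,15],[0,0,20],[0,0,15],[0,0,10],[0,0,5],[0,0,0]],"rotation":[[0,0,0],[0,0,0],[0,0,0],[0,0,0],[0,0,0],[0,0,0],[0,0,0],[0,0,0]],"claw":[1,1,1,1,1,1,1,1]}'
python3 go.py  .5733 -.3552 .023 .4
cat > look.py <<'E'
import sys,pickle
from h import *
from bench import robot
# look.py name tx ty tw th sx sy sw sh
n=sys.argv[1];a=list(map(int,sys.argv[2:]))
s=robot.snapshot("top");t=robot.snapshot("side");pickle.dump((s,t),open(n+".pkl","wb"))
def c(im,x,y,w,h): 
    r=im[y:y+h,x:x+w,::-1]; f=min(400/r.shape[1],560/r.shape[0]); r=cv2.resize(r,None,fx=f,fy=f,interpolation=2); print("scale",f)
    o=np.zeros((560,400,3),np.uint8); o[:r.shape[0],:r.shape[1]]=r[:560,:400]; return o
cv2.imwrite(f"pics/{n}.png",np.hstack([c(s["color"],*a[:4]),c(t["color"],*a[4:])]))
E
python3 look.py l1 360 130 110 150 380 230 180 190
```

```text
time: 7.3
tool_pos: [0.5726, -0.3551, 0.0543]
ee_rot: [-3.141, 0.0, 0.406]
wrist_force: [0.2, -0.1, -0.7]
width: 0.0607
t 7.3 pos [ 0.5726 -0.3551  0.0543] yaw 0.406 tilt [-0.0001  0.0002] F [ 0.2 -0.1 -0.7] w 0.0607 j6 -1.0452901681567761
delta mm x,y,z: 0.6 0.4 31.3  wz 0.006
scale 3.6363636363636362
scale 2.2222222222222223
```

View pics/l1.png

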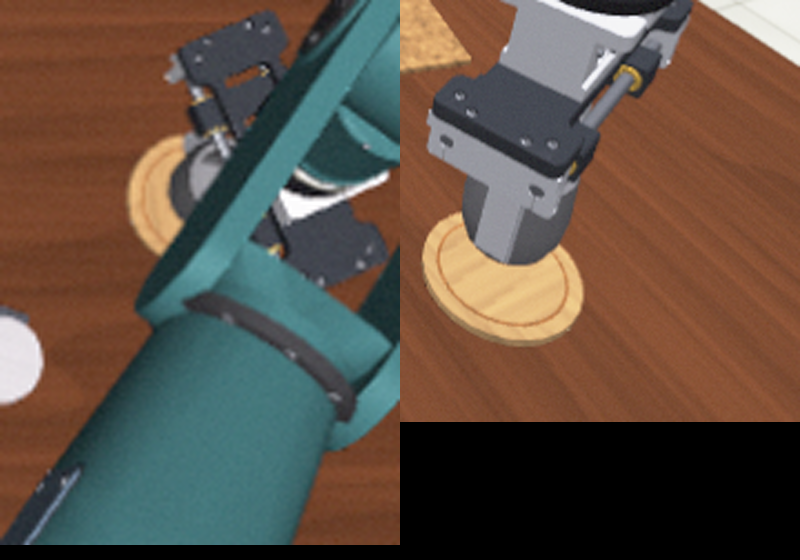

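```bash
python3 -m handwheel '{"delta_pos":[[0,0,8],[0,0,8],[0,0,5],[0,0,3],[0,0,2],[0,0,1],[0,0,1],[0,0,0.5]],"rotation":[[0,0,0],[0,0,0],[0,0,0],[0,0,0],[0,0,0],[0,0,0],[0,0,0],[0,0,0]],"claw":[1,1,1,1,1,1,1,1]}'
python3 go.py  .5733 -.3552 .023 .4
```

```text
time: 8.4
tool_pos: [0.5726, -0.3551, 0.0261]
ee_rot: [3.141, -0.0, 0.406]
wrist_force: [-0.2, -0.3, -1.2]
width: 0.0602
t 8.4 pos [ 0.5726 -0.3551  0.0261] yaw 0.406 tilt [ 0.0002 -0.0001] F [-0.2 -0.3 -1.2] w 0.0602 j6 -1.0453096788997587
delta mm x,y,z: 0.6 0.3 3.1  wz 0.006
```

```bash
python3 -m handwheel '{"delta_pos":[[0,0,0.5],[0,0,0.5],[0,0,0.5],[0,0,0.5],[0,0,0.4],[0,0,0.3],[0,0,0],[0,0,0]],"rotation":[[0,0,0],[0,0,0],[0,0,0],[0,0,0],[0,0,0],[0,0,0],[0,0,0],[0,0,0]],"claw":[1,1,1,1,1,1,1,1]}'
python3 go.py  .5733 -.3552 .023 .4
```

```text
time: 9.4
tool_pos: [0.5726, -0.3551, 0.0233]
ee_rot: [-3.142, -0.0, 0.406]
wrist_force: [0.1, 1.1, -1.7]
width: 0.0604
t 9.4 pos [ 0.5726 -0.3551  0.0233] yaw 0.406 tilt [0.0001 0.    ] F [ 0.1  1.1 -1.7] w 0.0604 j6 -1.045306536867042
delta mm x,y,z: 0.6 0.4 0.3  wz 0.006
```

```bash
python3 -m handwheel '{"delta_pos":[[0,0,0.3],[0,0,0.3],[0,0,0.3],[0,0,0.3],[0,0,0],[0,0,0],[0,0,0],[0,0,0]],"rotation":[[0,0,0],[0,0,0],[0,0,0],[0,0,0],[0,0,0],[0,0,0],[0,0,0],[0,0,0]],"claw":[1,1,1,1,1,1,1,1]}'
python3 go.py  .5733 -.3552 .023 .4
```

```text
time: 10.4
tool_pos: [0.5727, -0.3552, 0.0231]
ee_rot: [3.141, -0.0, 0.406]
wrist_force: [-3.2, 1.4, 5.6]
width: 0.0601
t 10.4 pos [ 0.5727 -0.3552  0.0231] yaw 0.406 tilt [ 0.0005 -0.0004] F [-3.2  1.4  5.6] w 0.0601 j6 -1.0453519277956598
delta mm x,y,z: 0.6 0.2 0.1  wz 0.006
```

```bash
python3 -m handwheel '{"delta_pos":[[0,0,0],[0,0,0],[0,0,0],[0,0,0],[0,0,-15],[0,0,-35],[0,0,-40],[0,0,-30]],"rotation":[[0,0,0],[0,0,0],[0,0,0],[0,0,0],[0,0,0],[0,0,0],[0,0,0],[0,0,0]],"claw":[0.1,-0.4,-1,-1,-1,-1,-1,-1]}'
python3 go.py .4495 -.196 .13 1.25 .4495 -.196 .012 1.25
```

```text
time: 11.4
tool_pos: [0.5733, -0.3556, 0.1457]
ee_rot: [3.138, -0.002, 0.406]
wrist_force: [-0.3, 0.7, -0.0]
width: 0.0939
t 11.4 pos [ 0.5733 -0.3556  0.1457] yaw 0.406 tilt [ 0.0031 -0.0022] F [-0.3  0.7 -0. ] w 0.0939 j6 -1.0453086931065245
delta mm x,y,z: -50.7 -195.5 15.7  wz -0.844
delta mm x,y,z: 0.0 0.0 118.0  wz 0.000
```

```bash
python3 -m handwheel '{"delta_pos":[[-8,-30,0],[-12,-48,0],[-12,-48,0],[-11,-45,0],[-7,-24,0],[0,0,10],[0,0,10],[0,0,10]],"rotation":[[0,0,0],[0,0,0],[0,0,0],[0,0,0],[0,0,-0.17],[0,0,-0.17],[0,0,-0.17],[0,0,-0.17]],"claw":[-1,-1,-1,-1,-1,-1,-1,-1]}'
python3 -m handwheel '{"delta_pos":[[0,0,10],[0,0,5],[0,0,0],[0,0,0],[0,0,0],[0,0,0],[0,0,0],[0,0,0]],"rotation":[[0,0,-0.16],[0,0,0],[0,0,0],[0,0,0],[0,0,0],[0,0,0],[0,0,0],[0,0,0]],"claw":[-1,-1,-1,-1,-1,-1,-1,-1]}'
python3 go.py .4495 -.196 .013 1.25
python3 look.py l2 290 130 180 150 230 180 250 220
```

```text
time: 12.4
tool_pos: [0.4501, -0.1958, 0.1133]
ee_rot: [3.139, -0.0, 1.092]
wrist_force: [-0.0, 1.5, 0.3]
width: 0.0939
time: 13.4
tool_pos: [0.4496, -0.1957, 0.097]
ee_rot: [-3.142, -0.0, 1.246]
wrist_force: [-0.6, 0.3, -0.4]
width: 0.0939
t 13.4 pos [ 0.4496 -0.1957  0.097 ] yaw 1.246 tilt [-0.      0.0001] F [-0.6  0.3 -0.4] w 0.0939 j6 -1.7722561793491376
delta mm x,y,z: -0.3 0.0 84.0  wz -0.004
scale 2.2222222222222223
scale 1.6
```

View pics/l2.png

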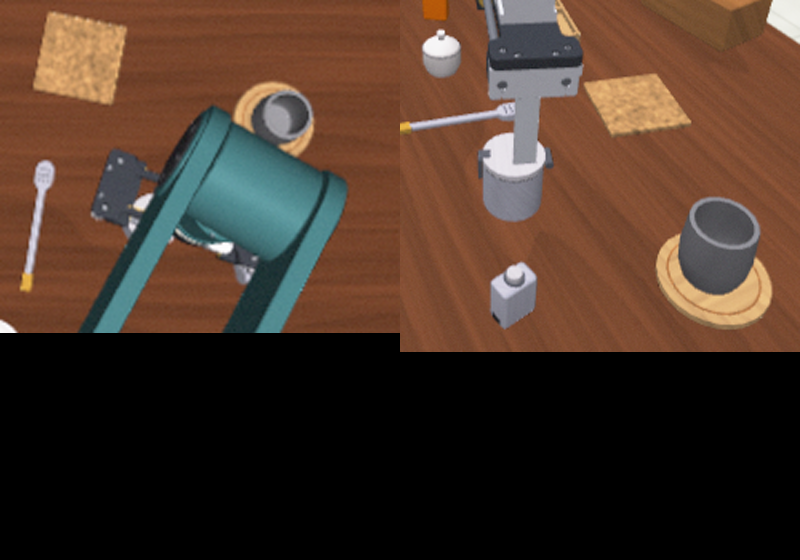

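Mate stands upright in the middle of the round coaster (side view, around (720,245) of this composite). The near finger is over the cup's clear side (525,150). Descending.

```bash
python3 -m handwheel '{"delta_pos":[[0,0,20],[0,0,25],[0,0,25],[0,0,14],[0,0,0],[0,0,0],[0,0,0],[0,0,0]],"rotation":[[0,0,0],[0,0,0],[0,0,0],[0,0,0],[0,0,0],[0,0,0],[0,0,0],[0,0,0]],"claw":[-1,-1,-1,-1,-1,1,1,1]}'
python3 -m handwheel '{"delta_pos":[[0,0,0],[0,0,0],[0,0,-4],[0,0,-14],[0,0,-25],[0,0,-30],[0,0,-25],[0,0,-10]],"rotation":[[0,0,0],[0,0,0],[0,0,0],[0,0,0],[0,0,0],[0,0,0],[0,0,0],[0,0,0]],"claw":[1,1,1,1,1,1,1,1]}'
python3 go.py .653 -.1176 .12 1.38 .653 -.1176 .021 1.38
```

```text
time: 14.5
tool_pos: [0.4501, -0.196, 0.0139]
ee_rot: [3.14, 0.0, 1.246]
wrist_force: [0.1, 0.8, 0.1]
width: 0.0674
time: 15.5
tool_pos: [0.4505, -0.1962, 0.1235]
ee_rot: [3.138, 0.001, 1.246]
wrist_force: [-0.2, -0.6, -1.4]
width: 0.0619
t 15.5 pos [ 0.4505 -0.1962  0.1235] yaw 1.246 tilt [ 0.0033 -0.0018] F [-0.2 -0.6 -1.4] w 0.0619 j6 -1.7722956293712122
delta mm x,y,z: 139.1 166.8 3.5  wz -0.134
delta mm x,y,z: 0.0 0.0 99.0  wz 0.000
```

```bash
python3 -m handwheel '{"delta_pos":[[12,15,0],[24,29,0],[32,38,0],[32,38,0],[24,29,0],[13,15,0],[2,3,0],[0,0,0]],"rotation":[[0,0,0],[0,0,0],[0,0,0],[0,0,0],[0,0,0],[0,0,0],[0,0,-0.07],[0,0,-0.06]],"claw":[1,1,1,1,1,1,1,1]}'
python3 -m handwheel '{"delta_pos":[[0,0,10],[0,0,20],[0,0,25],[0,0,20],[0,0,10],[0,0,3],[0,0,0],[0,0,0]],"rotation":[[0,0,0],[0,0,0],[0,0,0],[0,0,0],[0,0,0],[0,0,0],[0,0,0],[0,0,0]],"claw":[1,1,1,1,1,1,1,1]}'
python3 go.py .653 -.1176 .0219 1.38
python3 look.py l3 270 110 130 150 270 170 200 200
```

```text
time: 16.5
tool_pos: [0.6526, -0.1157, 0.1181]
ee_rot: [-3.138, -0.001, 1.379]
wrist_force: [0.0, -0.2, -2.3]
width: 0.0614
time: 17.5
tool_pos: [0.6531, -0.1175, 0.0344]
ee_rot: [3.139, 0.0, 1.376]
wrist_force: [0.5, 0.0, -2.2]
width: 0.0615
t 17.5 pos [ 0.6531 -0.1175  0.0344] yaw 1.3759 tilt [ 0.0023 -0.0005] F [ 0.5  0.  -2.2] w 0.0615 j6 -1.6393734020266484
delta mm x,y,z: -0.1 -0.0 12.5  wz -0.004
scale 3.076923076923077
scale 2.0
```

View pics/l3.png

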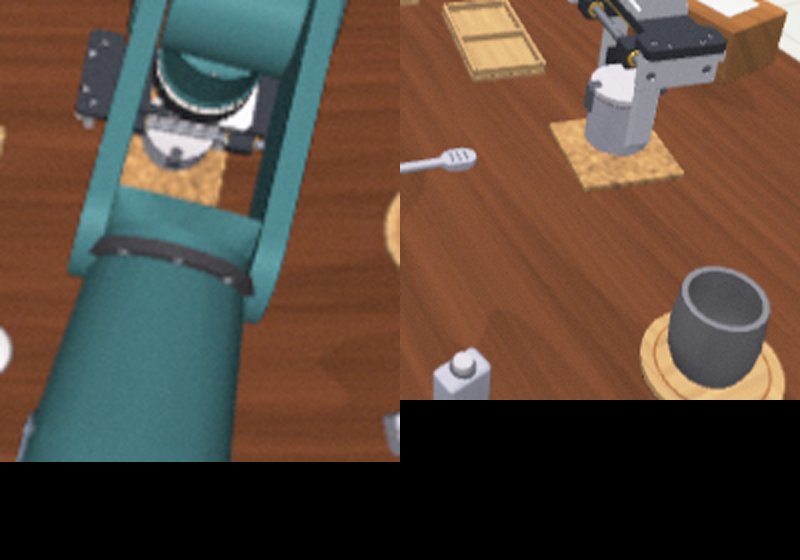

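The cup is held upright over the cork coaster at (620,110). Lowering.

```bash
python3 -m handwheel '{"delta_pos":[[0,0,5],[0,0,3],[0,0,1.5],[0,0,1],[0,0,0.7],[0,0,0.7],[0,0,0.5],[0,0,0]],"rotation":[[0,0,0],[0,0,0],[0,0,0],[0,0,0],[0,0,0],[0,0,0],[0,0,0],[0,0,0]],"claw":[1,1,1,1,1,1,1,1]}'
python3 go.py .653 -.1176 .0219 1.38
```

```text
time: 18.6
tool_pos: [0.6525, -0.1173, 0.0217]
ee_rot: [3.141, -0.0, 1.376]
wrist_force: [-2.3, 1.0, 3.9]
width: 0.0616
t 18.6 pos [ 0.6525 -0.1173  0.0217] yaw 1.376 tilt [ 0.0009 -0.0002] F [-2.3  1.   3.9] w 0.0616 j6 -1.639449821815281
delta mm x,y,z: -0.2 0.6 -0.2  wz -0.004
```

```bash
python3 -m handwheel '{"delta_pos":[[0,0,0],[0,0,0],[0,0,0],[0,0,0],[0,0,-15],[0,0,-35],[0,0,-40],[0,0,-20]],"rotation":[[0,0,0],[0,0,0],[0,0,0],[0,0,0],[0,0,0],[0,0,0],[0,0,0],[0,0,0]],"claw":[0.1,-0.4,-1,-1,-1,-1,-1,-1]}'
python3 go.py .4454 -.0617 .12 1.417 .4454 -.0617 .002 1.417
```

```text
time: 19.6
tool_pos: [0.6537, -0.1177, 0.1349]
ee_rot: [3.136, 0.0, 1.376]
wrist_force: [-0.1, -0.3, -0.1]
width: 0.094
t 19.6 pos [ 0.6537 -0.1177  0.1349] yaw 1.376 tilt [ 0.0058 -0.0014] F [-0.1 -0.3 -0.1] w 0.094 j6 -1.6394676674682136
delta mm x,y,z: 14.6 -215.2 14.9  wz -0.041
delta mm x,y,z: 0.0 0.0 118.0  wz 0.000
```

```bash
python3 -m handwheel '{"delta_pos":[[2,-20,0],[3,-40,0],[3,-50,0],[3,-50,0],[2,-35,0],[1,-16,0],[0,-4,10],[0,0,15]],"rotation":[[0,0,0],[0,0,0],[0,0,0],[0,0,0],[0,0,0],[0,0,0],[0,0,-0.02],[0,0,-0.02]],"claw":[-1,-1,0.15,0.15,0.15,0.15,0.15,0.15]}'
python3 -m handwheel '{"delta_pos":[[0,0,20],[0,0,20],[0,0,15],[0,0,8],[0,0,0],[0,0,0],[0,0,0],[0,0,0]],"rotation":[[0,0,0],[0,0,0],[0,0,0],[0,0,0],[0,0,0],[0,0,0],[0,0,0],[0,0,0]],"claw":[0.15,0.15,0.15,0.15,0.15,0.15,0.15,0.15]}'
python3 go.py .4454 -.0617 .003 1.417
python3 look.py l4 270 110 130 170 200 170 200 200
```

```text
time: 20.6
tool_pos: [0.445, -0.0622, 0.1051]
ee_rot: [3.14, 0.0, 1.417]
wrist_force: [0.3, -0.4, 0.2]
width: 0.0408
time: 21.6
tool_pos: [0.4444, -0.062, 0.0433]
ee_rot: [3.14, 0.0, 1.416]
wrist_force: [-0.4, 0.1, 0.2]
width: 0.0402
t 21.6 pos [ 0.4444 -0.062   0.0433] yaw 1.4161 tilt [ 0.0013 -0.0002] F [-0.4  0.1  0.2] w 0.0402 j6 -1.6812590389047277
delta mm x,y,z: 0.4 0.9 40.3  wz -0.001
scale 3.076923076923077
scale 2.0
```

View pics/l4.png

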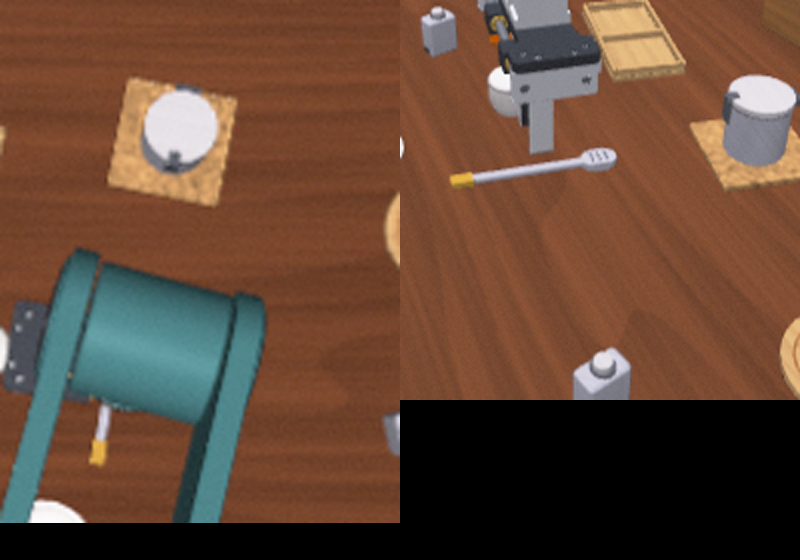

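```bash
python3 -m handwheel '{"delta_pos":[[0,1,12],[0,0,12],[0,0,8],[0,0,5],[0,0,2],[0,0,1],[0,0,0],[0,0,0]],"rotation":[[0,0,0],[0,0,0],[0,0,0],[0,0,0],[0,0,0],[0,0,0],[0,0,0],[0,0,0]],"claw":[0.15,0.15,0.15,0.15,0.15,0.15,0.15,0.15]}'
python3 go.py .4454 -.0617 .003 1.417
```

```text
time: 22.7
tool_pos: [0.4453, -0.0621, 0.003]
ee_rot: [3.141, 0.0, 1.416]
wrist_force: [-0.0, -0.4, -0.2]
width: 0.0403
t 22.7 pos [ 0.4453 -0.0621  0.003 ] yaw 1.416 tilt [ 0.0007 -0.0001] F [-0.  -0.4 -0.2] w 0.0403 j6 -1.6809689100553649
delta mm x,y,z: 0.5 0.1 -0.0  wz -0.001
```

```bash
python3 -m handwheel '{"delta_pos":[[0,0,0],[0,0,0],[0,0,0],[0,0,0],[0,0,-5],[0,0,-15],[0,0,-25],[0,0,-25]],"rotation":[[0,0,0],[0,0,0],[0,0,0],[0,0,0],[0,0,0],[0,0,0],[0,0,0],[0,0,0]],"claw":[1,1,1,1,1,1,1,1]}'
python3 go.py .5808 .3498 .12 -.23
python3 look.py l5 270 110 130 170 200 170 200 200
```

```text
time: 23.7
tool_pos: [0.4452, -0.0621, 0.0745]
ee_rot: [3.141, 0.0, 1.416]
wrist_force: [0.6, 0.2, 1.0]
width: 0.0077
t 23.7 pos [ 0.4452 -0.0621  0.0745] yaw 1.416 tilt [ 0.001  -0.0002] F [0.6 0.2 1. ] w 0.0077 j6 -1.6809616578701916
delta mm x,y,z: 427.9 70.4 -45.5  wz 1.646
scale 3.076923076923077
scale 2.0
```

View pics/l5.png

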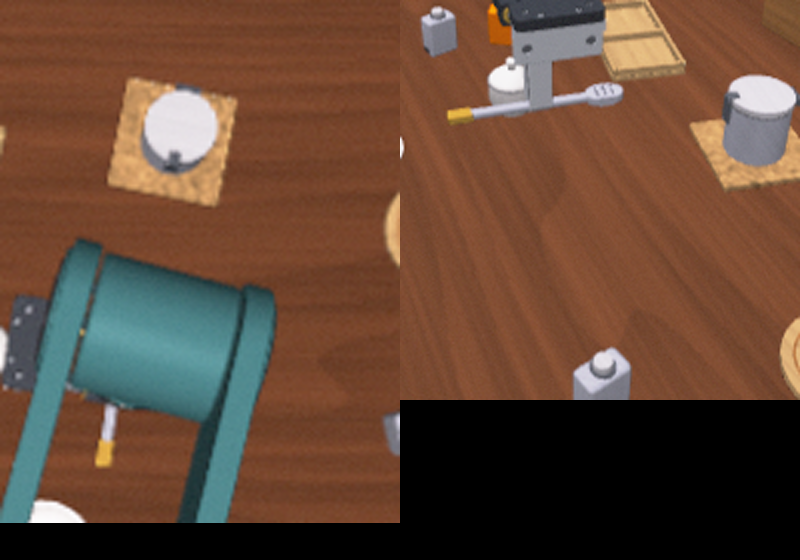

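```bash
python3 -m handwheel '{"delta_pos":[[0,0,-25],[10,2,-20],[25,4,0],[40,7,0],[50,8,0],[50,8,0],[50,8,0],[50,8,0]],"rotation":[[0,0,0],[0,0,0],[0,0,0],[0,0,0],[0,0,0],[0,0,0],[0,0,0],[0,0,0]],"claw":[1,1,1,1,1,1,1,1]}'
python3 -m handwheel '{"delta_pos":[[50,8,0],[45,8,0],[30,5,0],[18,3,0],[8,1,0],[2,0,0],[0,0,0],[0,0,0]],"rotation":[[0,0,0],[0,0,0],[0,0,0],[0,0,0],[0,0,0.1],[0,0,0.16],[0,0,0.16],[0,0,0.16]],"claw":[1,1,1,1,1,1,1,1]}'
python3 -m handwheel '{"delta_pos":[[0,0,0],[0,0,0],[0,0,0],[0,0,0],[0,0,0],[0,0,0],[0,0,0],[0,0,0]],"rotation":[[0,0,0.16],[0,0,0.16],[0,0,0.16],[0,0,0.16],[0,0,0.16],[0,0,0.16],[0,0,0.1],[0,0,0]],"claw":[1,1,1,1,1,1,1,1]}'
python3 go.py .5808 .3498 .10 -.23 .5808 .3498 .008 -.23
```

```text
time: 24.8
tool_pos: [0.5319, 0.2042, 0.117]
ee_rot: [-3.141, 0.0, 1.416]
wrist_force: [-0.5, -0.4, 0.3]
width: 0.0076
time: 25.8
tool_pos: [0.58, 0.3499, 0.1165]
ee_rot: [-3.141, 0.001, 0.831]
wrist_force: [0.4, -0.1, -0.2]
width: 0.0081
time: 26.8
tool_pos: [0.58, 0.3498, 0.1167]
ee_rot: [3.141, 0.001, -0.223]
wrist_force: [0.5, -0.3, -0.5]
width: 0.008
t 26.8 pos [0.58   0.3498 0.1167] yaw -0.2228 tilt [-0.0013 -0.0006] F [ 0.5 -0.3 -0.5] w 0.008 j6 0.6817933395321469
delta mm x,y,z: 0.8 -0.2 16.7  wz 0.007
delta mm x,y,z: 0.0 -0.0 92.0  wz 0.000
```

```bash
python3 -m handwheel '{"delta_pos":[[1,0,10],[0,0,18],[0,0,22],[0,0,18],[0,0,8],[0,0,0],[0,0,0],[0,0,0]],"rotation":[[0,0,0],[0,0,0],[0,0,0],[0,0,0],[0,0,0],[0,0,0],[0,0,0],[0,0,0]],"claw":[1,1,1,1,1,1,1,1]}'
python3 go.py .5808 .3498 .008 -.23
python3 look.py l6 90 120 150 130 180 60 150 150
```

```text
time: 27.8
tool_pos: [0.582, 0.3501, 0.043]
ee_rot: [-3.14, -0.002, -0.224]
wrist_force: [-0.5, -0.2, -0.8]
width: 0.0078
t 27.8 pos [0.582  0.3501 0.043 ] yaw -0.224 tilt [0.0021 0.0011] F [-0.5 -0.2 -0.8] w 0.0078 j6 0.6820446343233292
delta mm x,y,z: -1.1 0.6 35.0  wz 0.006
scale 2.6666666666666665
scale 2.6666666666666665
```

View pics/l6.png

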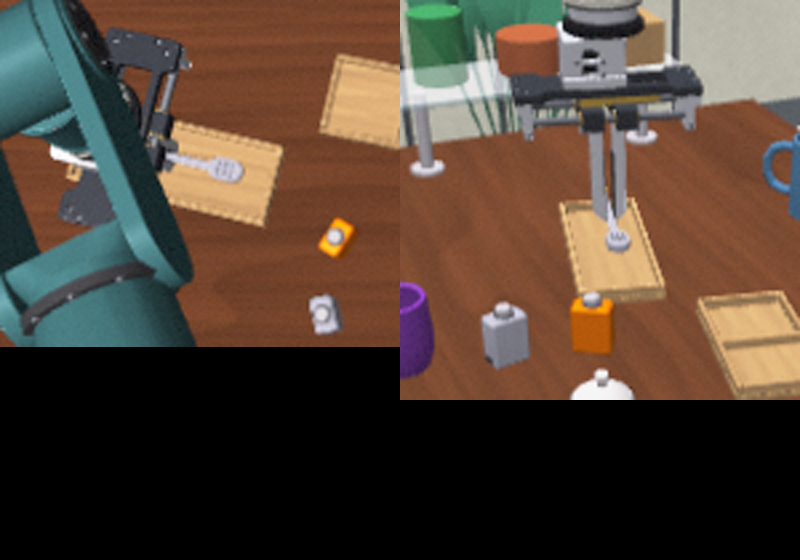

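```bash
python3 -m handwheel '{"delta_pos":[[0,0,12],[0,0,10],[0,0,6],[0,0,4],[0,0,2],[0,0,1],[0,0,0],[0,0,0]],"rotation":[[0,0,0],[0,0,0],[0,0,0],[0,0,0],[0,0,0],[0,0,0],[0,0,0],[0,0,0]],"claw":[1,1,1,1,1,1,1,1]}'
python3 go.py .5808 .3498 .008 -.23
```

```text
time: 28.9
tool_pos: [0.5815, 0.3498, 0.0077]
ee_rot: [-3.141, -0.001, -0.224]
wrist_force: [-3.4, -1.3, 5.6]
width: 0.0079
t 28.9 pos [0.5815 0.3498 0.0077] yaw -0.224 tilt [0.0008 0.0004] F [-3.4 -1.3  5.6] w 0.0079 j6 0.6820934204997
delta mm x,y,z: -0.7 0.2 -0.3  wz 0.006
```

Contact. Open a little (to ~24 mm) and rise.

```bash
python3 -m handwheel '{"delta_pos":[[0,0,0],[0,0,0],[0,0,0],[0,0,0],[0,0,-10],[0,0,-30],[0,0,-40],[0,0,-40]],"rotation":[[0,0,0],[0,0,0],[0,0,0],[0,0,0],[0,0,0],[0,0,0],[0,0,0],[0,0,0]],"claw":[0.5,0.5,0.5,0.5,0.5,0.5,0.1,0.1]}'
python3 go.py .4263 .1882 .12 1.84 .4263 .1882 .017 1.84
python3 look.py l7 90 120 170 150 180 60 170 170
```

```text
time: 29.9
tool_pos: [0.5814, 0.3498, 0.1287]
ee_rot: [-3.141, -0.001, -0.224]
wrist_force: [0.3, 0.3, -0.2]
width: 0.0401
t 29.9 pos [0.5814 0.3498 0.1287] yaw -0.224 tilt [0.0007 0.0004] F [ 0.3  0.3 -0.2] w 0.0401 j6 0.6820734490668796
delta mm x,y,z: -115.3 192.0 8.7  wz -2.064
delta mm x,y,z: 0.0 0.0 103.0  wz 0.000
scale 2.3529411764705883
scale 2.3529411764705883
```

View pics/l7.png

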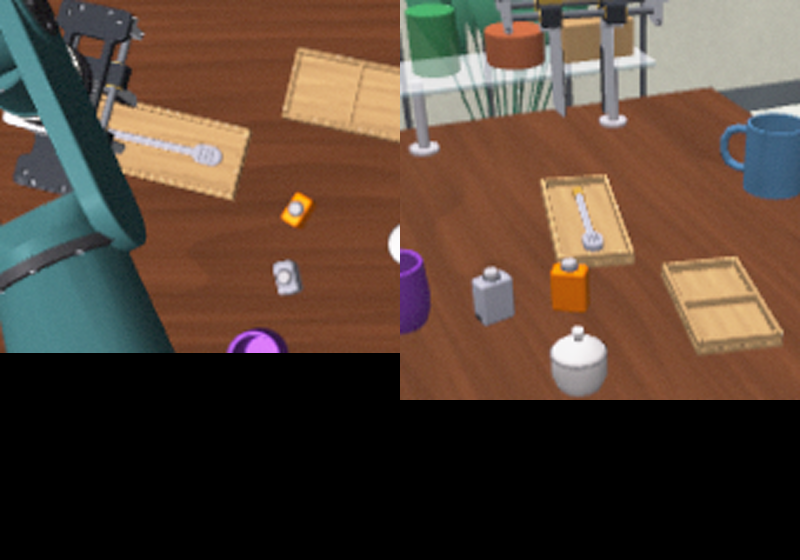

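```bash
python3 -m handwheel '{"delta_pos":[[-12,20,0],[-24,40,0],[-27,45,0],[-27,45,0],[-18,30,0],[-7,12,0],[0,0,0],[0,0,0]],"rotation":[[0,0,0],[0,0,0],[0,0,0],[0,0,0],[0,0,0],[0,0,0.15],[0,0,0.17],[0,0,0.17]],"claw":[0.1,0.1,0.1,0.1,0.1,0.1,0.1,0.1]}'
python3 -m handwheel '{"delta_pos":[[0,0,0],[0,0,5],[0,0,10],[0,0,15],[0,0,10],[0,0,5],[0,0,0],[0,0,0]],"rotation":[[0,0,0.17],[0,0,0.17],[0,0,0.17],[0,0,0.08],[0,0,0],[0,0,0],[0,0,0],[0,0,0]],"claw":[0.1,0.1,0.1,0.1,0.1,0.1,0.1,0.1]}'
python3 go.py .4263 .1882 .017 -1.30
python3 look.py l8 140 160 130 130 170 60 120 170
```

```text
time: 31.0
tool_pos: [0.426, 0.1877, 0.1262]
ee_rot: [3.141, 0.0, -0.72]
wrist_force: [0.3, 0.1, -0.0]
width: 0.0422
time: 32.0
tool_pos: [0.4269, 0.1882, 0.0822]
ee_rot: [-3.141, 0.0, -1.304]
wrist_force: [-0.5, 0.2, -0.0]
width: 0.0423
t 32.0 pos [0.4269 0.1882 0.0822] yaw -1.3037 tilt [0.001  0.0004] F [-0.5  0.2 -0. ] w 0.0423 j6 1.5972547978073168
delta mm x,y,z: -0.2 0.6 65.2  wz -0.004
scale 3.076923076923077
scale 3.2941176470588234
```

View pics/l8.png

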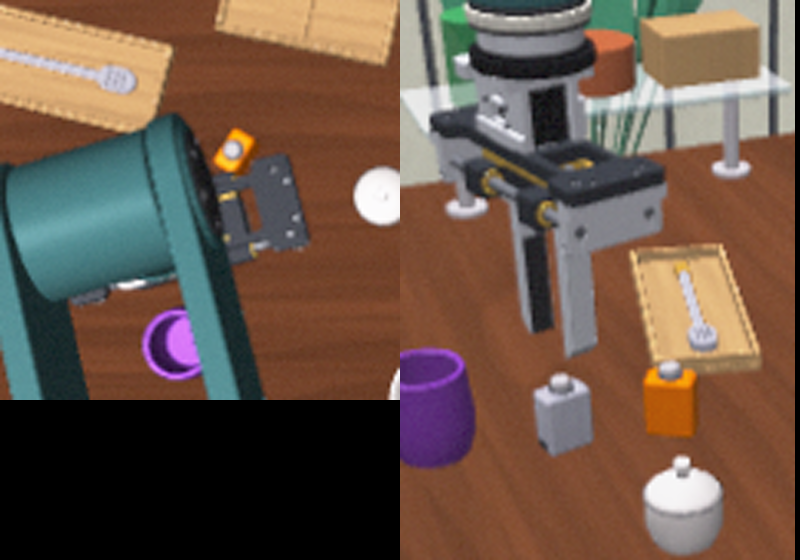

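```bash
python3 -m handwheel '{"delta_pos":[[0,0,12],[0,0,18],[0,0,18],[0,0,12],[0,0,5],[0,0,0],[0,0,0],[0,0,0]],"rotation":[[0,0,0],[0,0,0],[0,0,0],[0,0,0],[0,0,0],[0,0,0],[0,0,0],[0,0,0]],"claw":[0.1,0.1,0.1,0.1,0.1,0.1,0.4,1]}'
python3 -m handwheel '{"delta_pos":[[0,0,0],[0,0,0],[0,0,0],[0,0,-4],[0,0,-15],[0,0,-30],[0,0,-30],[0,0,-20]],"rotation":[[0,0,0],[0,0,0],[0,0,0],[0,0,0],[0,0,0],[0,0,0],[0,0,0],[0,0,0]],"claw":[1,1,1,1,1,1,1,1]}'
python3 - <<'E'
import numpy as np
a=-.19+0;c=np.array([.6385,.1150]);a=np.mean([-.188,-.2025,-.21]);
for k in(38,-38): print(c+k/1e3*np.array([-np.sin(a),np.cos(a)]),a)
E
python3 go.py .6459 .1522 .12 -1.77
```

```text
time: 33.1
tool_pos: [0.4271, 0.1883, 0.0174]
ee_rot: [-3.14, 0.0, -1.304]
wrist_force: [-0.6, -0.2, -0.5]
width: 0.0257
time: 34.1
tool_pos: [0.4273, 0.1883, 0.1183]
ee_rot: [-3.139, 0.0, -1.304]
wrist_force: [0.3, 0.5, -0.5]
width: 0.0215
[0.64605564 0.15224127] -0.2001666666666667
[0.63094436 0.07775873] -0.2001666666666667
t 34.1 pos [0.4273 0.1883 0.1183] yaw -1.304 tilt [0.0028 0.0008] F [ 0.3  0.5 -0.5] w 0.0215 j6 1.5975534976729564
delta mm x,y,z: 92.4 -201.4 -1.7  wz 0.466
```

```bash
python3 -m handwheel '{"delta_pos":[[10,-20,0],[18,-40,0],[20,-45,0],[20,-45,0],[15,-32,0],[9,-19,0],[0,0,0],[0,0,0]],"rotation":[[0,0,0],[0,0,0],[0,0,0],[0,0,0],[0,0,0],[0,0,0.14],[0,0,0.16],[0,0,0.16]],"claw":[1,1,1,1,1,1,1,1]}'
python3 -m handwheel '{"delta_pos":[[0,0,10],[0,0,20],[0,0,20],[0,0,15],[0,0,8],[0,0,0],[0,0,0],[0,0,0]],"rotation":[[0,0,0],[0,0,0],[0,0,0],[0,0,0],[0,0,0],[0,0,0],[0,0,0],[0,0,0]],"claw":[1,1,1,1,1,1,1,1]}'
python3 go.py .6459 .1522 .0224 -1.77
python3 look.py l9 190 120 110 150 250 60 130 170
```

```text
time: 35.1
tool_pos: [0.645, 0.1521, 0.116]
ee_rot: [3.141, -0.0, -1.77]
wrist_force: [0.6, -0.6, -0.8]
width: 0.0218
time: 36.1
tool_pos: [0.6454, 0.1524, 0.0438]
ee_rot: [-3.14, 0.001, -1.764]
wrist_force: [0.0, 0.0, -1.0]
width: 0.0219
t 36.1 pos [0.6454 0.1524 0.0438] yaw -1.764 tilt [0.002  0.0004] F [ 0.  0. -1.] w 0.0219 j6 1.9104112646941103
delta mm x,y,z: 0.1 -0.6 21.4  wz 0.006
scale 3.6363636363636362
scale 3.076923076923077
```

View pics/l9.png

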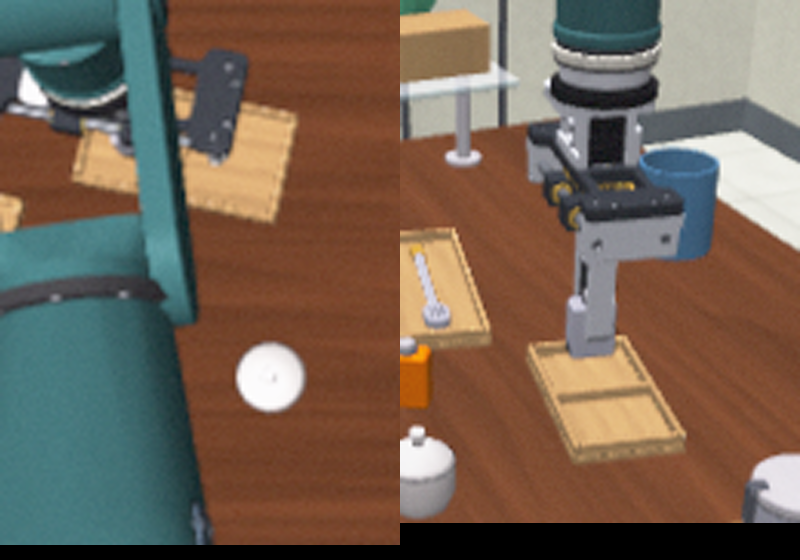

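```bash
python3 -m handwheel '{"delta_pos":[[0,0,8],[0,0,6],[0,0,3],[0,0,2],[0,0,1],[0,0,0.7],[0,0,0.5],[0,0,0.3]],"rotation":[[0,0,0],[0,0,0],[0,0,0],[0,0,0],[0,0,0],[0,0,0],[0,0,0],[0,0,0]],"claw":[1,1,1,1,1,1,1,1]}'
python3 go.py .6459 .1522 .0224 -1.77
```

```text
time: 37.2
tool_pos: [0.6448, 0.1524, 0.0223]
ee_rot: [-3.141, 0.0, -1.764]
wrist_force: [-3.7, -0.5, 4.9]
width: 0.0214
t 37.2 pos [0.6448 0.1524 0.0223] yaw -1.7639 tilt [0.0006 0.0001] F [-3.7 -0.5  4.9] w 0.0214 j6 1.9104457403252635
delta mm x,y,z: -0.0 -1.1 -0.1  wz 0.006
```

```bash
python3 -m handwheel '{"delta_pos":[[0,0,0],[0,0,0],[0,0,0],[0,0,-8],[0,0,-20],[0,0,-35],[0,0,-35],[0,0,-20]],"rotation":[[0,0,0],[0,0,0],[0,0,0],[0,0,0],[0,0,0],[0,0,0],[0,0,0],[0,0,0]],"claw":[0.3,0.1,0.1,0.1,0.1,0.1,0.1,0.1]}'
python3 go.py .3935 -.3135 .12 -1.335
python3 look.py l10 190 120 110 150 250 60 130 170
```

```text
time: 38.2
tool_pos: [0.6461, 0.1526, 0.1437]
ee_rot: [-3.136, 0.002, -1.764]
wrist_force: [0.5, 0.9, 0.1]
width: 0.0424
t 38.2 pos [0.6461 0.1526 0.1437] yaw -1.764 tilt [0.0058 0.0009] F [0.5 0.9 0.1] w 0.0424 j6 1.9104764708722557
delta mm x,y,z: 505.9 158.4 23.7  wz -0.429
scale 3.6363636363636362
scale 3.076923076923077
```

View pics/l10.png

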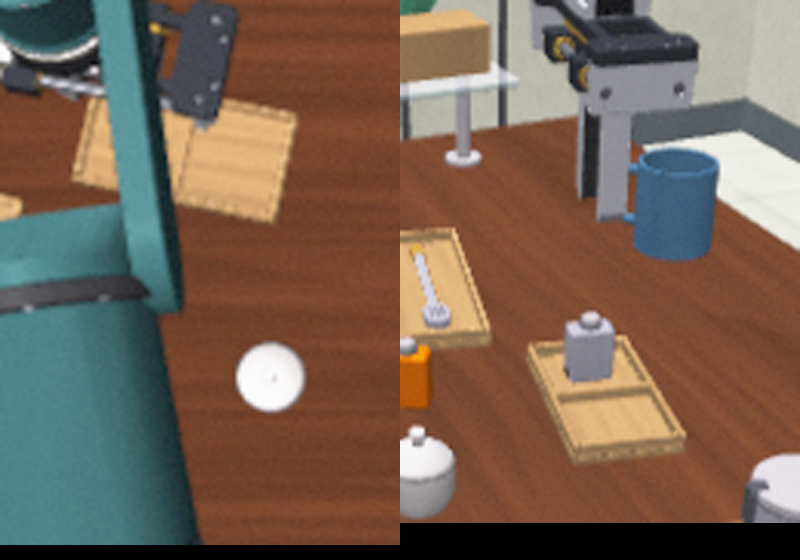

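```bash
python3 -m handwheel '{"delta_pos":[[15,5,0],[30,9,0],[42,13,0],[48,15,0],[48,15,0],[48,15,0],[48,15,0],[48,15,0]],"rotation":[[0,0,0],[0,0,0],[0,0,0],[0,0,0],[0,0,0],[0,0,0],[0,0,0],[0,0,0]],"claw":[0.1,0.1,0.1,0.1,0.1,0.1,0.1,0.1]}'
python3 -m handwheel '{"delta_pos":[[48,15,0],[48,15,0],[40,13,0],[28,9,0],[14,4,0],[0,0,5],[0,0,10],[0,0,10]],"rotation":[[0,0,0],[0,0,0],[0,0,0],[0,0,0],[0,0,-0.1],[0,0,-0.16],[0,0,-0.14],[0,0,-0.03]],"claw":[0.1,0.1,0.1,0.1,0.1,0.1,0.1,0.1]}'
python3 -m handwheel '{"delta_pos":[[0,0,15],[0,0,12],[0,0,7],[0,0,3],[0,0,0],[0,0,0],[0,0,0],[0,0,0]],"rotation":[[0,0,0],[0,0,0],[0,0,0],[0,0,0],[0,0,0],[0,0,0],[0,0,0],[0,0,0]],"claw":[0.1,0.1,0.1,0.1,0.1,0.1,0.1,0.1]}'
python3 go.py .3935 -.3135 .017 -1.335
python3 look.py l11 350 200 110 110 240 250 150 170
```

```text
time: 39.3
tool_pos: [0.4788, -0.1502, 0.1368]
ee_rot: [3.137, 0.001, -1.764]
wrist_force: [-0.1, -0.4, 0.5]
width: 0.0422
time: 40.3
tool_pos: [0.391, -0.3123, 0.1118]
ee_rot: [3.139, 0.003, -1.335]
wrist_force: [-0.1, 0.2, 0.4]
width: 0.0425
time: 41.3
tool_pos: [0.3928, -0.313, 0.0774]
ee_rot: [-3.141, -0.0, -1.334]
wrist_force: [-0.3, 0.5, -0.1]
width: 0.0423
t 41.3 pos [ 0.3928 -0.313   0.0774] yaw -1.334 tilt [ 0.0004 -0.0003] F [-0.3  0.5 -0.1] w 0.0423 j6 0.5481557501827811
delta mm x,y,z: 0.6 -0.6 60.4  wz 0.001
scale 3.6363636363636362
scale 2.6666666666666665
```

View pics/l11.png

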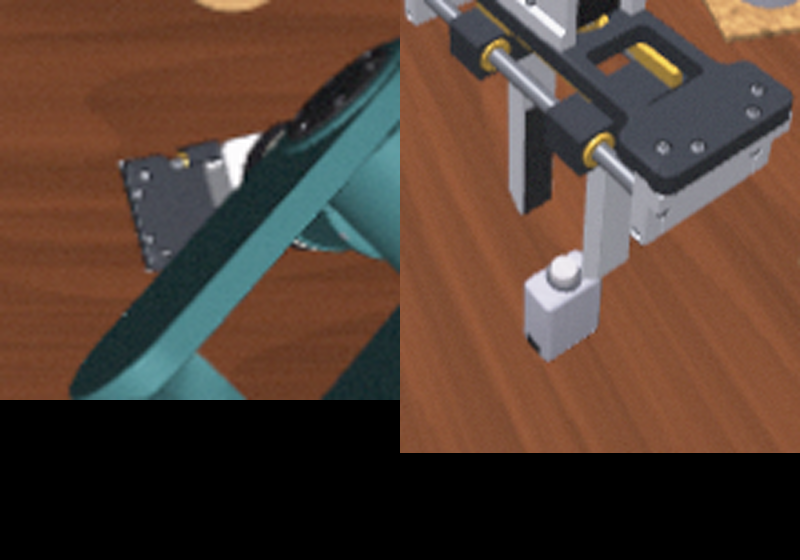

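```bash
python3 -m handwheel '{"delta_pos":[[0.5,-0.5,10],[0,0,16],[0,0,16],[0,0,12],[0,0,6],[0,0,0],[0,0,0],[0,0,0]],"rotation":[[0,0,0],[0,0,0],[0,0,0],[0,0,0],[0,0,0],[0,0,0],[0,0,0],[0,0,0]],"claw":[0.1,0.1,0.1,0.1,0.1,0.1,0.4,1]}'
python3 -m handwheel '{"delta_pos":[[0,0,0],[0,0,0],[0,0,0],[0,0,-4],[0,0,-15],[0,0,-30],[0,0,-30],[0,0,-20]],"rotation":[[0,0,0],[0,0,0],[0,0,0],[0,0,0],[0,0,0],[0,0,0],[0,0,0],[0,0,0]],"claw":[1,1,1,1,1,1,1,1]}'
python3 go.py .6309 .0778 .12 -1.77
```

```text
time: 42.4
tool_pos: [0.3937, -0.3137, 0.0178]
ee_rot: [-3.141, -0.001, -1.334]
wrist_force: [-0.3, -0.3, 0.6]
width: 0.0256
time: 43.4
tool_pos: [0.3938, -0.3138, 0.1188]
ee_rot: [-3.14, -0.002, -1.334]
wrist_force: [0.2, -0.5, -0.4]
width: 0.0222
t 43.4 pos [ 0.3938 -0.3138  0.1188] yaw -1.334 tilt [ 0.0021 -0.002 ] F [ 0.2 -0.5 -0.4] w 0.0222 j6 0.5484268559935305
delta mm x,y,z: -325.1 -322.3 -1.2  wz 0.436
```

```bash
python3 -m handwheel '{"delta_pos":[[-12,-12,0],[-22,-22,0],[-32,-32,0],[-34,-34,0],[-34,-34,0],[-34,-34,0],[-34,-34,0],[-34,-34,0]],"rotation":[[0,0,0],[0,0,0],[0,0,0],[0,0,0],[0,0,0],[0,0,0],[0,0,0],[0,0,0]],"claw":[1,1,1,1,1,1,1,1]}'
python3 -m handwheel '{"delta_pos":[[-34,-34,0],[-28,-27,0],[-18,-17,0],[-9,-9,0],[0,0,0],[0,0,0],[0,0,0],[0,0,0]],"rotation":[[0,0,0],[0,0,0],[0,0,0],[0,0,0.1],[0,0,0.16],[0,0,0.14],[0,0,0.04],[0,0,0]],"claw":[1,1,1,1,1,1,1,1]}'
python3 go.py .6309 .0778 .045 -1.77
```

```text
time: 44.4
tool_pos: [0.5671, -0.0257, 0.1148]
ee_rot: [3.14, 0.001, -1.333]
wrist_force: [0.3, 0.0, 0.1]
width: 0.0218
time: 45.4
tool_pos: [0.63, 0.0796, 0.1148]
ee_rot: [3.139, -0.0, -1.773]
wrist_force: [0.5, -0.5, -0.5]
width: 0.0217
t 45.4 pos [0.63   0.0796 0.1148] yaw -1.7726 tilt [-0.0025  0.0004] F [ 0.5 -0.5 -0.5] w 0.0217 j6 1.8086896957403362
delta mm x,y,z: 1.6 -1.2 69.8  wz -0.003
```

```bash
python3 -m handwheel '{"delta_pos":[[1.5,-1,10],[0,0,18],[0,0,20],[0,0,15],[0,0,7],[0,0,0],[0,0,0],[0,0,0]],"rotation":[[0,0,0],[0,0,0],[0,0,0],[0,0,0],[0,0,0],[0,0,0],[0,0,0],[0,0,0]],"claw":[1,1,1,1,1,1,1,1]}'
python3 go.py .6309 .0778 .0228 -1.77
python3 look.py l12 190 120 110 150 250 60 130 170
```

```text
time: 46.4
tool_pos: [0.6324, 0.0767, 0.0473]
ee_rot: [-3.14, 0.001, -1.774]
wrist_force: [1.0, 0.3, -0.1]
width: 0.0216
t 46.4 pos [0.6324 0.0767 0.0473] yaw -1.774 tilt [0.002  0.0001] F [ 1.   0.3 -0.1] w 0.0216 j6 1.8057840771085716
delta mm x,y,z: -0.7 1.7 24.5  wz -0.004
scale 3.6363636363636362
scale 3.076923076923077
```

View pics/l12.png

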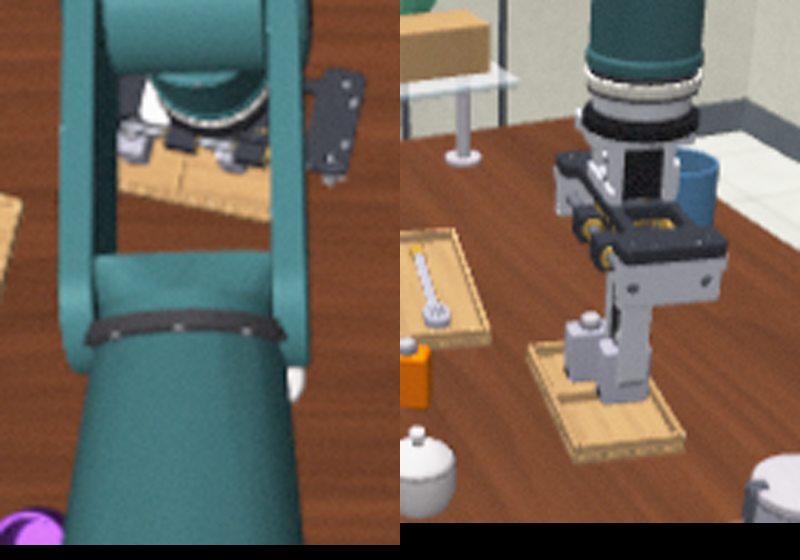

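```bash
python3 -m handwheel '{"delta_pos":[[0,1,9],[0,0,7],[0,0,4],[0,0,2],[0,0,1],[0,0,0.7],[0,0,0.6],[0,0,0.5]],"rotation":[[0,0,0],[0,0,0],[0,0,0],[0,0,0],[0,0,0],[0,0,0],[0,0,0],[0,0,0]],"claw":[1,1,1,1,1,1,1,1]}'
python3 go.py .6309 .0778 .0228 -1.77
```

```text
time: 47.5
tool_pos: [0.6309, 0.077, 0.0228]
ee_rot: [-3.141, 0.0, -1.774]
wrist_force: [-3.4, -0.8, 7.1]
width: 0.0217
t 47.5 pos [0.6309 0.077  0.0228] yaw -1.774 tilt [0.0009 0.    ] F [-3.4 -0.8  7.1] w 0.0217 j6 1.8061763549074974
delta mm x,y,z: -0.8 0.2 -0.0  wz -0.004
```

Contact; release, rise, then move back out of view for the check.

```bash
python3 -m handwheel '{"delta_pos":[[0,0,0],[0,0,0],[0,0,0],[0,0,-8],[0,0,-20],[0,0,-35],[0,0,-40],[0,0,-30]],"rotation":[[0,0,0],[0,0,0],[0,0,0],[0,0,0],[0,0,0],[0,0,0],[0,0,0],[0,0,0]],"claw":[0.3,0.1,0.1,0.1,0.1,0.1,0.1,0.1]}'
python3 -m handwheel '{"delta_pos":[[0,-25,-10],[0,-45,-10],[0,-50,-10],[0,-50,0],[0,-50,0],[0,-45,0],[0,-25,0],[0,0,0]],"rotation":[[0,0,0],[0,0,0],[0,0,0],[0,0,0],[0,0,0],[0,0,0],[0,0,0],[0,0,0]],"claw":[0.1,0.1,0.1,0.1,0.1,0.1,0.1,0.1]}'
python3 go.py
python3 - <<'E'
from h import *
from bench import robot
for n in("top","side"):
    im=robot.snapshot(n)["color"][:,:,::-1]; cv2.imwrite(f"pics/f_{n}.png",cv2.resize(im[100:310,90:480] if n=="top" else im,None,fx=2 if n=="top" else 1.4,fy=2 if n=="top" else 1.4,interpolation=2))
E
```

```text
time: 48.5
tool_pos: [0.6317, 0.077, 0.1588]
ee_rot: [-3.137, 0.001, -1.774]
wrist_force: [0.2, -0.5, 0.6]
width: 0.0421
time: 49.5
tool_pos: [0.8729, 0.0174, 0.1696]
ee_rot: [-3.102, 0.009, -1.774]
wrist_force: [-0.1, 0.6, -0.1]
width: 0.0421
t 49.5 pos [0.8729 0.0174 0.1696] yaw -1.7744 tilt [0.0408 0.0009] F [-0.1  0.6 -0.1] w 0.0421 j6 1.729535700067287
```

View pics/f_top.png

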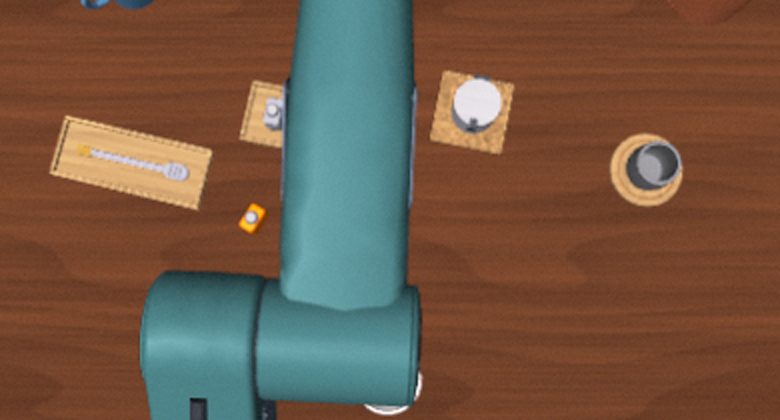

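View pics/f_side.png

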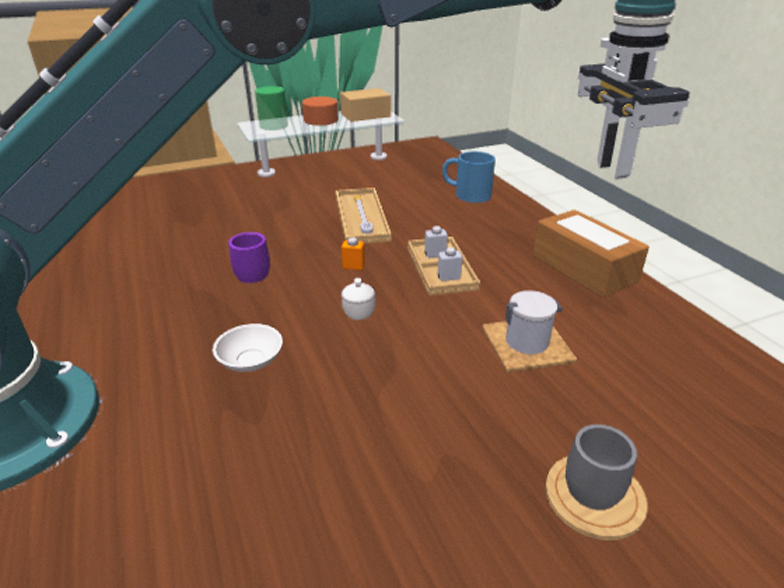

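```bash
python3 -m handwheel '{"delta_pos":[[0,20,-10],[0,40,-10],[0,50,0],[0,50,0],[0,40,0],[0,20,0],[0,0,0],[0,0,0]],"rotation":[[0,0,0],[0,0,0],[0,0,0],[0,0,0],[0,0,0],[0,0,0],[0,0,0],[0,0,0]],"claw":[0.1,0.1,0.1,0.1,0.1,0.1,0.1,0.1]}'
python3 go.py
python3 - <<'E'
from h import *
from bench import robot
s=robot.snapshot("top"); t=robot.snapshot("side")
def circ(c,r,z): a=np.linspace(0,2*np.pi,40); return np.c_[c[0]+r*np.cos(a),c[1]+r*np.sin(a),a*0+z]
C=[circ((.5733,-.3552),.029,.074),circ((.5733,-.3552),.05,.008),circ((.653,-.1176),.031,.072),circ((.4633,.0489),.025,.03)]
o=[]
for v,(x,y,w,h) in((s,(290,120,150,120)),(t,(230,180,250,220))):
    im=cv2.resize(v["color"][:,:,::-1],None,fx=3,fy=3,interpolation=2)
    for c in C: cv2.polylines(im,[np.round((proj(v,c)+.5)*24-4).astype(int)],False,(0,255,0),1,cv2.LINE_AA,3)
    r=im[3*y:3*y+3*h,3*x:3*x+3*w]; o.append(cv2.resize(r,(400,int(400*h/w))))
H=max(q.shape[0] for q in o)
cv2.imwrite("pics/fin.png",np.hstack([np.pad(q,((0,H-q.shape[0]),(0,0),(0,0))) for q in o]))
E
```

```text
time: 50.6
tool_pos: [0.6578, 0.0624, 0.1819]
ee_rot: [-3.1, 0.01, -1.773]
wrist_force: [1.1, -0.9, -0.0]
width: 0.0426
t 50.6 pos [0.6578 0.0624 0.1819] yaw -1.7734 tilt [0.0431 0.001 ] F [ 1.1 -0.9 -0. ] w 0.0426 j6 1.7821845410307602
```

View pics/fin.png

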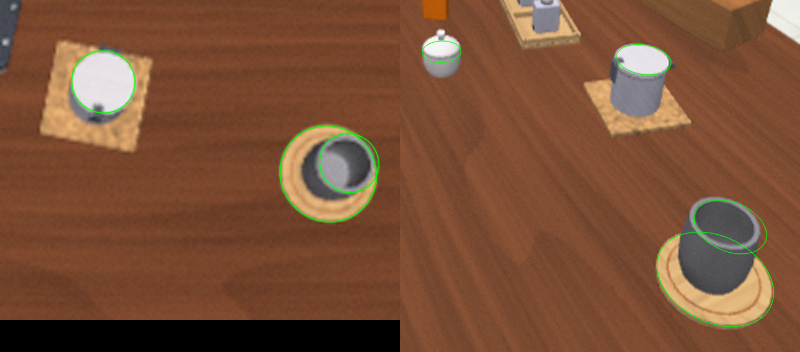

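Run:
```python
from h import *
from bench import robot
s=robot.snapshot("top"); t=robot.snapshot("side")
import pickle; pickle.dump((s,t),open("fin.pkl","wb"))
o=[cv2.resize(s["color"][160:210,390:440,::-1],None,fx=8,fy=8,interpolation=2),cv2.resize(t["color"][295:385,385:475,::-1],None,fx=400/90,fy=400/90,interpolation=2)]
cv2.imwrite("pics/fin2.png",np.hstack(o))
```

```text
(no output)
```

View pics/fin2.png

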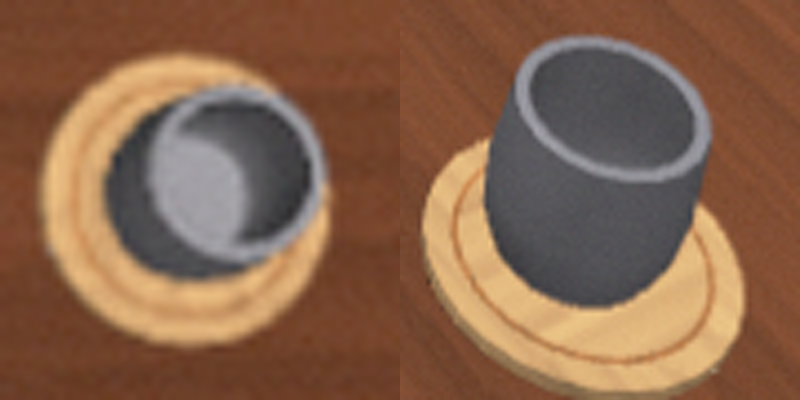

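Run:
```python
from h import *
import pickle
s,t=pickle.load(open("fin.pkl","rb"))
print(unproj(s,(np.array([(239,173)])+.5)/8-.5+[390,160],.074), unproj(t,(np.array([(213,110)])+.5)/(400/90)-.5+[385,295],.074))
# coaster
print(unproj(s,(np.array([(187,200)])+.5)/8-.5+[390,160],.008))
```

```text
[[ 0.57181605 -0.35256372  0.074     ]] [[ 0.57084613 -0.35183657  0.074     ]]
[[ 0.57350321 -0.35610978  0.008     ]]
```

Run:
```python
from bench import robot
print(robot.close_job())
```

```text
the job is handed in; nothing more can be done
None
```

I tidied the set in the order asked and handed the job in at about 51 s, well inside the 109 s limit. The gripper is open and raised, touching nothing.

**What the last pictures showed**
- **Mate:** it stands upright on the round coaster, about 4 mm off centre. Both cameras agree on that offset. I judged it close enough to the middle and did not regrasp it.
- **Lidded cup:** it stands upright, centred on the square coaster in the final overlay.
- **Bombilla:** it lies flat and lengthwise in the long tray.
- **Dispensers:** one steel dispenser stands upright in each bay. The orange one was left alone.
- **Sugar pot:** it is still where it stood.

**Forces and one slip**
- Readings taken when each thing touched down were about 4 to 8 N, and the mate came down in sub-millimetre steps.
- When I backed the arm away for the last pictures I gave the wrong direction, so it moved outward to x ≈ 0.87 m. The force stayed near zero, the pictures showed nothing disturbed, and I brought it back before handing in.

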